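# Check weight from behind the biscuit tins

### The arm

A 6-joint arm with a two-finger parallel gripper is mounted at the origin on the work surface. World frame = base frame: x ahead of the robot, y to its left, z up, the work surface at z = 0. Lengths are in m, angles in degrees, forces in N, time in s.
With the tool pointing down it reaches from about 0.35 to 0.875 m from the base axis. Payload 4.2 kg.
Tool frame: the origin (TCP) lies at the very end of the fingers, on their centre line; the grasp point (between the pads) lies 19 mm behind it; z points along the fingers, x is the direction in which the jaws open and shut, and the axes are right-handed (so a half turn about z gives the same grasp; the last joint's range is limited). The gripper opens to 87 mm and grips with 3 to 60 N. Pads are 19 mm wide; open, the fingers measure 117 mm over their backs; the gripper's body (75 mm by 190 mm) begins 51 mm behind the grasp point.
Start: joints at [14.817, 22.042, 0.453, 0, -68.411, -14.817], TCP at [0.625, 0, 0.223] pointing down, gripper open.
Joint ranges: [-179.83, 179.83], [-69.29, 118.12], [-61.27, 80.66], [-181.25, 117.63], [-171.15, -9.14], [-177.46, 177.46]. Speed limits (degrees/s): [159.86, 159.86, 180, 180, 180, 180].

### API

Orientations are given as a 3x3 rotation matrix whose columns are the frame's x, y, z axes.
In Python, from station import r gives the robot as it stands.
- The arm moves only by the tool move_arm, never from a script. Its argument "series" is a list that holds one entry, the list of rows, each a list of 7 numbers: the shift along the tool's x, y, z in cm, then the turn, a rotation vector about the tool's x, y, z in degrees, then the opening, from -1 (shut) to 1 (fully open). In form: [[[dx, dy, dz, wx, wy, wz, fingers], ...]]. A call has 1 to 12 rows; each row shifts and turns the commanded pose from where the row before left it, along the tool's axes as they then stand; what a row does not reach is not made up. A row lasts 1/8 s, in which the tool goes at most 62.5 mm and 10.7 degrees, less where a joint would pass 70% of its speed; a pose out of reach is approached as far as the arm can. A call is refused whole if a number of a shift passes 6.25 or a number of a turn 10.7, either way. A call with a gripper value outside its range is refused whole. The fingers move at their own pace and stop on an object; the grip force is fixed at half the most. Time passes only in rows, so rows that do not move let the fingers close. It gives the time, the measured TCP pose, the force and the opening at its end, in the units of the state.
- r.sense(): the state, without advancing time (a new reading comes with each control period).
- r.capture(name): name is "scene" or "side" or "wrist"; returns a dict with "color" (420x560x3 uint8, blue, green, red), "fx", "fy", "cx", "cy" (pixels), "rvec" (rotation vector, rad) and "tvec" (3), from world to camera coordinates, as OpenCV has them; the wrist camera has in their place "tool_from_camera" (4x4, takes a point from camera to tool coordinates, whose origin is the TCP and whose axes are the tool frame's). Camera axes: x right, y down, z forward; pixel columns grow to the right and rows downward; lengths in m; the calibration is good to about 2 mm. A picture is of the moment at which its call begins: read the wrist's pose just before it. There is no depth.
- r.finish_job(): hands the job in, once; it reports no verdict.
The state is a dict: "time_s": time; "joints": joint angles; "joint_velocities": joint speeds; "effort": joint torques, N m; "tcp_pos": TCP position; "ee_rot": TCP orientation; "wrist_force": force on the tool from outside, world axes, zero at the start; "moment": the same for the moment, N m; "gripper_width": opening from 0.0 (shut) to 1.0 (fully open).
Only numpy, scipy, OpenCV 4.12 (cv2) and the standard library are available. Lean on these libraries where they do the work, as an engineer would, in place of code of your own. Each camera call takes 0.05 s, during which the arm holds its last target.

### The job

Clear the three biscuit tins off the tray and stand all of them on the empty side board, then fetch the brass check weight from among their places and set it down gently, upright in the middle of the scale's pan. Then put each tin back upright on the cork mat of its own shape (round, square, oblong), centred and lined up with it, and leave the weight on the scale. Keep the tins upright throughout and leave the amber jar alone.

Things in the scene. Friction and masses are not known exactly. Their poses are not given: they have to be found in the camera images.
- tin_round: closed round steel tin, 60 mm diameter, 130 mm tall (the lid, the top 14 mm, is 2 mm smaller all round), loose, 0.2 to 0.35 kg; at the start it stands on the mat of its own shape, its sides within 6 degrees of parallel to the mat's. Origin: centre of its underside; z up.
- tin_square: closed square steel tin, 54 x 54 mm, 121 mm tall (the lid, the top 13 mm, is 2 mm smaller all round), loose, 0.2 to 0.35 kg; at the start it stands on the mat of its own shape, its sides within 6 degrees of parallel to the mat's. Origin: centre of its underside; z up.
- tin_oblong: closed oblong steel tin, 46 mm along its own x and 66 mm along its own y, 121 mm tall (the lid, the top 13 mm, is 2 mm smaller all round), loose, 0.2 to 0.35 kg; at the start it stands on the mat of its own shape, its sides within 6 degrees of parallel to the mat's. Origin: centre of its underside; z up.
- mat_round: round cork mat, 78 mm diameter, 3 mm thick, fixed on the white tray (tray top 10 mm above the table). Origin: centre of its underside, so a tin on it stands 3 mm above that origin. Its x and y axes are parallel to the other mats' and to the tray; which mat is at which place changes.
- mat_square: square cork mat, 70 x 70 mm, 3 mm thick, fixed on the white tray (tray top 10 mm above the table). Origin: centre of its underside, so a tin on it stands 3 mm above that origin. Its x and y axes are parallel to the other mats' and to the tray; which mat is at which place changes.
- mat_oblong: oblong cork mat, 60 mm along its own x and 78 mm along its own y, 3 mm thick, fixed on the white tray (tray top 10 mm above the table). Origin: centre of its underside, so a tin on it stands 3 mm above that origin. Its x and y axes are parallel to the other mats' and to the tray; which mat is at which place changes.
- weight: brass 500 g check weight: cylinder 44 mm diameter, 38 mm high, with a knob (20 mm diameter) on top, 56 mm in all. Stands on the tray (10 mm above the table); one mat lies 64 mm to its left and one to its right (+y and -y of the mats' axes), one 64 mm before it (-x, the robot's side); the far side is free. 6 to 22 mm separate it from the tins. Origin: centre of its underside.
- side_board: empty pale wooden board, 280 mm (its own x) by 160 mm (its own y), 12 mm thick, fixed on the table to the left or right of the tray. Origin: centre of its underside. Room for the three tins in a row along its x, 85 mm apart.
- scale: white counter scale, fixed, on the other side of the tray from the board. Its origin is on the table straight below the centre of its steel pan; the pan (160 x 170 mm, flat, marked in the middle with a thin 64 mm circle) has its top face 58 mm above the origin and does not move.
- jar: amber glass jar with a wooden lid, 84 mm diameter, 110 mm tall, a bystander standing beyond the tray; to be left alone. Origin: centre of its underside.

How it is judged:
By the outcome, as a careful person would: the job done as asked, in the order asked, and still so for the second after the job is handed in, with the robot touching nothing.
It also fails if it takes over 138 s, if anything falls off the work surface, if the arm or the gripper's body presses on something with over 40 N, if the wrist force passes 120 N, or if a joint passes its speed limit or range.

## Working session

There is one attempt and no reset: what is moved stays moved. The work goes in short steps, Python scripts to look and compute and a tool call to move; the robot and the scene stay as the last step left them, time stands still between calls to the robot, and variables do not carry over. Pictures are saved under pics/ and viewed, and the job is handed in when it is done.

Besides the shell and the picture viewer there is one more tool, called after "Call:" in YAML: its name, and indented under it one key for each argument. move_arm: Moves the arm, as the interface text tells. Its arguments: {"type":"object","properties":{"series":{"type":"array","items":{"type":"array","items":{"type":"array","items":{"type":"number"}}}}},"required":["series"]}

```bash
mkdir -p pics; ls; python3 - <<'E'
from station import r
import cv2
s=r.sense();print({k:s[k] for k in ('time_s','tcp_pos','ee_rot','gripper_width','wrist_force')})
for n in ('scene','side','wrist'):
    c=r.capture(n);cv2.imwrite(f'pics/{n}0.png',c['color']);print(n,{k:v for k,v in c.items() if k!='color'})
E
```

```text
pics
{'time_s': 0.0, 'tcp_pos': array([6.24422178e-01, 4.56238060e-05, 2.21469200e-01]), 'ee_rot': array([[-9.99997753e-01,  1.95278370e-04, -2.11072639e-03],
       [ 1.95376654e-04,  9.99999980e-01, -4.63578796e-05],
       [ 2.11071730e-03, -4.67701621e-05, -9.99997771e-01]]), 'gripper_width': 0.9971949313267663, 'wrist_force': array([-0.11567045, -0.59826724,  0.54529559])}
scene {'fx': 405.93844707239964, 'fy': 405.93844707239964, 'cx': 278.78320748657455, 'cy': 204.9587734776464, 'rvec': array([ 2.02030925,  1.4236456 , -0.56299649]), 'tvec': array([-0.2138139 , -0.39842784,  1.32996351])}
side {'fx': 505.68095831003944, 'fy': 505.68095831003944, 'cx': 279.11148193876267, 'cy': 209.04593848720162, 'rvec': array([ 2.29876852, -0.88330339,  0.33947958]), 'tvec': array([-0.46177596,  0.35398958,  0.7566152 ])}
wrist {'fx': 334.9328277075284, 'fy': 334.9328277075284, 'cx': 279.6908917996021, 'cy': 214.8604944032198, 'tool_from_camera': array([[ 9.99999727e-01, -6.30336486e-04,  3.85319782e-04,
         6.44663668e-04],
       [ 5.08333139e-04,  9.65539516e-01,  2.60255999e-01,
        -7.04345790e-02],
       [-5.36090328e-04, -2.60255732e-01,  9.65539573e-01,
        -1.62703940e-01],
       [ 0.00000000e+00,  0.00000000e+00,  0.00000000e+00,
         1.00000000e+00]])}
```

View pics/scene0.png

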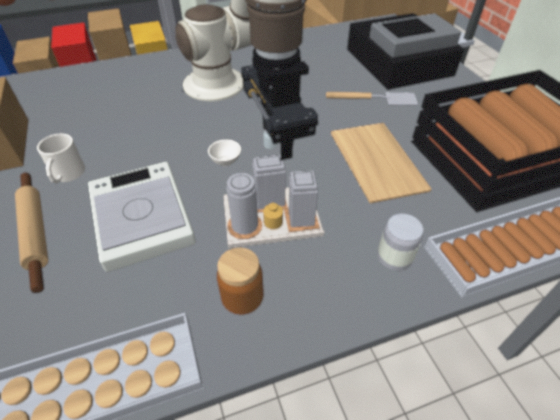

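View pics/side0.png

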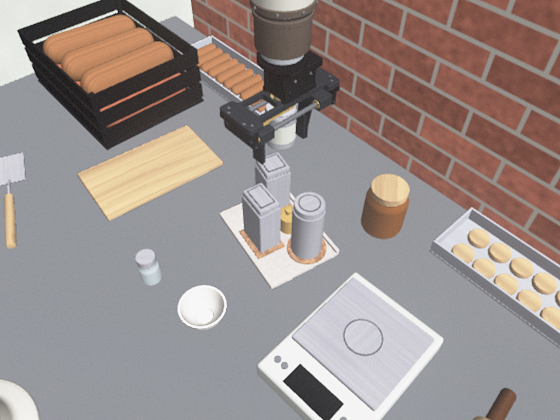

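View pics/wrist0.png

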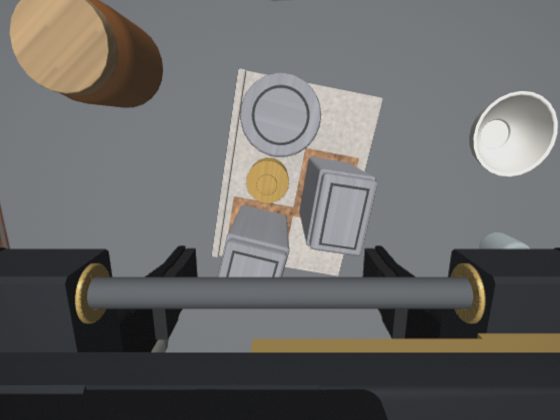

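```bash
cat > h.py <<'E'
import numpy as np,cv2
from station import r
def cam(name,c=None,s=None):
    s=s or r.sense(); c=c or r.capture(name)
    K=np.array([[c['fx'],0,c['cx']],[0,c['fy'],c['cy']],[0,0,1]])
    if name=='wrist':
        T=np.eye(4);T[:3,:3]=s['ee_rot'];T[:3,3]=s['tcp_pos'];W=T@c['tool_from_camera']
        R=W[:3,:3].T;t=-R@W[:3,3]
    else:
        R=cv2.Rodrigues(c['rvec'])[0];t=c['tvec']
    return dict(K=K,R=R,t=np.array(t),img=c['color'])
def ray(c,u,v):
    d=c['R'].T@np.linalg.inv(c['K'])@np.array([u,v,1.]);return -c['R'].T@c['t'],d
def onz(c,u,v,z):
    o,d=ray(c,u,v);return o+d*(z-o[2])/d[2]
def tri(*obs):
    A=np.zeros((3,3));b=np.zeros(3)
    for c,u,v in obs:
        o,d=ray(c,u,v);d=d/np.linalg.norm(d);P=np.eye(3)-np.outer(d,d);A+=P;b+=P@o
    X=np.linalg.solve(A,b)
    return X,[np.linalg.norm(proj(c,X)-[u,v]) for c,u,v in obs]
def proj(c,X):
    X=np.atleast_2d(X)@c['R'].T+c['t'];p=X@c['K'].T;return np.squeeze(p[:,:2]/p[:,2:])
def save(name,c):np.save(f'{name}.npy',c,allow_pickle=True)
def load(name):return np.load(f'{name}.npy',allow_pickle=True).item()
def crop(c,x0,y0,x1,y1,f,path):
    im=cv2.resize(c['img'][y0:y1,x0:x1],None,fx=f,fy=f,interpolation=cv2.INTER_CUBIC)
    for x in range((x0+19)//20*20,x1,20):
        cv2.putText(im,str(x),(int((x-x0)*f),10),0,.35,(0,0,255),1);cv2.line(im,(int((x-x0+.5)*f),12),(int((x-x0+.5)*f),18),(0,0,255),1)
    for y in range((y0+19)//20*20,y1,20):
        cv2.putText(im,str(y),(0,int((y-y0)*f)),0,.35,(0,0,255),1);cv2.line(im,(22,int((y-y0+.5)*f)),(28,int((y-y0+.5)*f)),(0,0,255),1)
    cv2.imwrite(path,im)
E
python3 - <<'E'
from h import *
for n in('scene','side','wrist'):
    c=cam(n);save(n+'0',c)
crop(load('wrist0'),200,60,400,290,3,'pics/w0c.png') if 0 else crop(load('wrist0'),205,65,400,285,2.7,'pics/w0c.png')
crop(load('scene0'),80,140,340,250,3,'pics/s0c.png')
crop(load('side0'),70,120,350,290,2.8,'pics/d0c.png')
E
```

```text
(no output)
```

View pics/w0c.png

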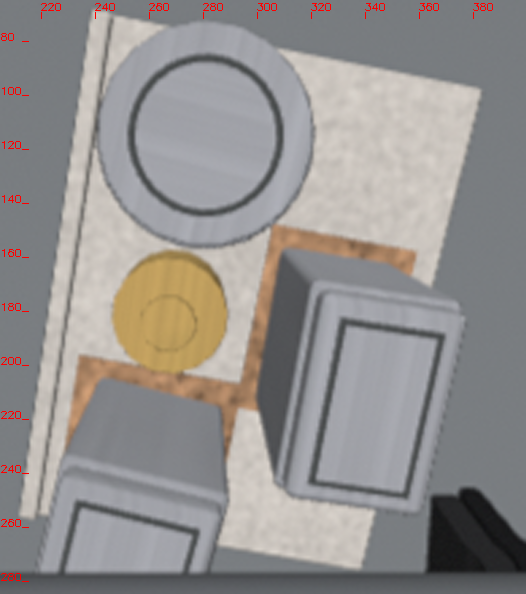

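View pics/d0c.png

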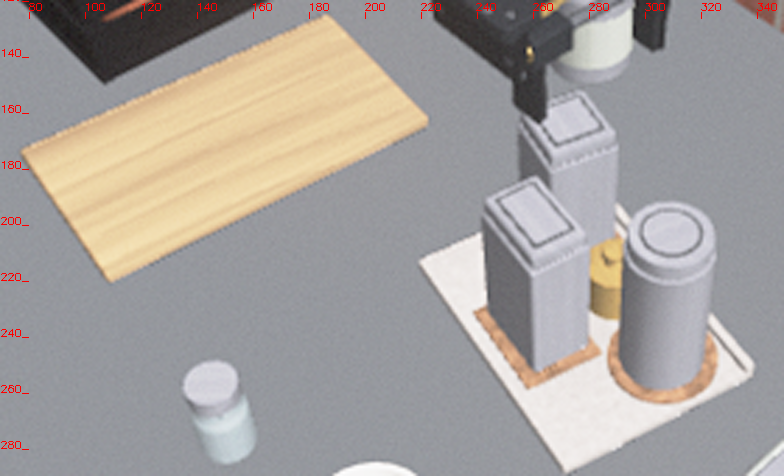

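View pics/s0c.png

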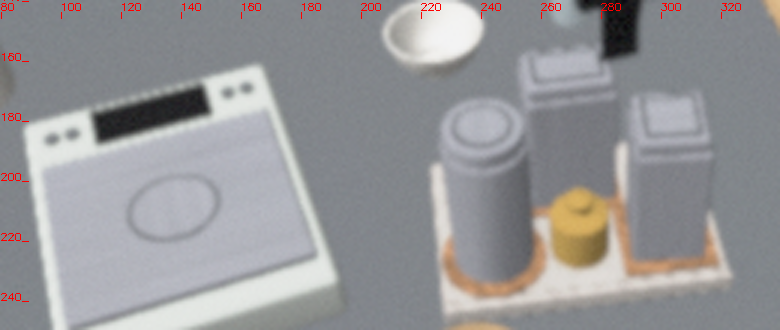

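```bash
python3 - <<'E'
from h import *
np.set_printoptions(precision=4,suppress=True)
w,d,s=load('wrist0'),load('side0'),load('scene0')
print('round top',onz(w,280,115,.143),'weight',onz(w,267,181,.048))
print('obl lid',[onz(w,*p,.134) for p in((329.5,183.5),(367,190),(354,249),(317,243))])
print('tray corners w',[onz(w,*p,.010) for p in((239,70),(381,98),(338,276),(213,256))])
print('board side z12',[onz(d,*p,.012) for p in((78,175),(188,125),(223,163),(110,220))])
print('pan z58',onz(s,136.5,208.5,.058), tri((s,136.5,208.5),(d,363,337)))
print('jar',tri((s,239,265),(d,390,190)),onz(w,64,40,.11))
E
```

```text
round top [ 0.6237 -0.0768  0.143 ] weight [ 0.6366 -0.0152  0.048 ]
obl lid [array([ 0.5862, -0.0274,  0.134 ]), array([ 0.5575, -0.0224,  0.134 ]), array([0.5647, 0.0254, 0.134 ]), array([0.5943, 0.0203, 0.134 ])]
tray corners w [array([ 0.6659, -0.1252,  0.01  ]), array([ 0.5163, -0.0976,  0.01  ]), array([0.5527, 0.1078, 0.01  ]), array([0.7037, 0.0815, 0.01  ])]
board side z12 [array([0.3881, 0.3964, 0.012 ]), array([0.6665, 0.3745, 0.012 ]), array([0.6485, 0.215 , 0.012 ]), array([0.3751, 0.237 , 0.012 ])]
pan z58 [ 0.5427 -0.2909  0.058 ] (array([ 0.5425, -0.2904,  0.058 ]), [np.float64(0.25707684319405905), np.float64(0.33992605098851336)])
jar (array([ 0.7886, -0.1301,  0.1019]), [np.float64(1.0338975426445087), np.float64(0.9565209552534311)]) [ 0.7843 -0.1313  0.11  ]
```

Call:
move_arm:
  series:
    - [[0,-0.5,-4,0,0,5,1],[0,-0.5,-4,0,0,5,1],[0,-0.5,-4,0,0,0,1],[0,0,0,0,0,0,1],[0,0,0,0,0,0,1]]

```text
time_s: 0.92
tcp_pos: [0.6233, -0.0148, 0.3418]
ee_rot: [[-0.985, 0.174, -0.001], [0.174, 0.985, 0.0], [0.001, 0.0, -1.0]]
wrist_force: [0.5, 1.1, -0.2]
gripper_width: 0.998
```

```bash
python3 - <<'E'
from h import *
c=cam('wrist');save('w1',c);s=r.sense();print(s['tcp_pos'],s['ee_rot'],s['time_s'],s['joint_velocities'])
cv2.imwrite('pics/w1.png',c['img'])
E
```

```text
[ 0.62310804 -0.01477032  0.341134  ] [[-9.84792039e-01  1.73718438e-01 -2.55828614e-03]
 [ 1.73718811e-01  9.84795293e-01  7.71238499e-05]
 [ 2.53278599e-03 -3.68471474e-04 -9.99996725e-01]] 0.975 [ 0.08506894  0.52122305 -0.38224019  0.18133606 -0.04468212 -0.03427173]
```

View pics/w1.png

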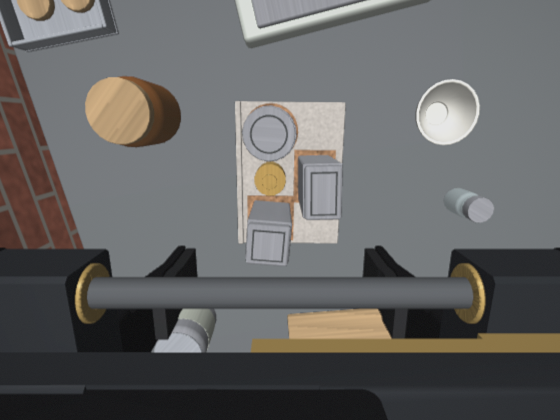

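```bash
python3 - <<'E'
from h import *
crop(load('w1'),228,92,358,270,4.4,'pics/w1c.png') if 0 else crop(load('w1'),228,95,358,190,6,'pics/w1a.png')
crop(load('w1'),228,175,358,270,6,'pics/w1b.png')
E
```

```text
(no output)
```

View pics/w1a.png

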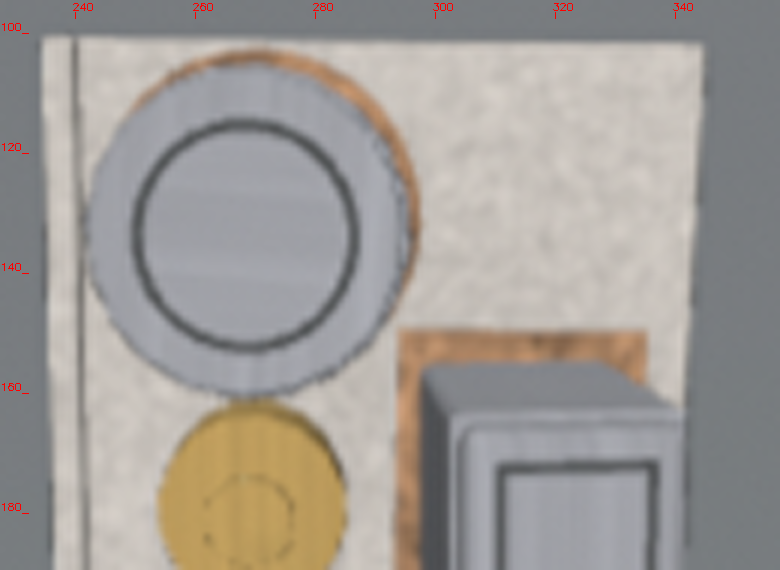

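View pics/w1b.png

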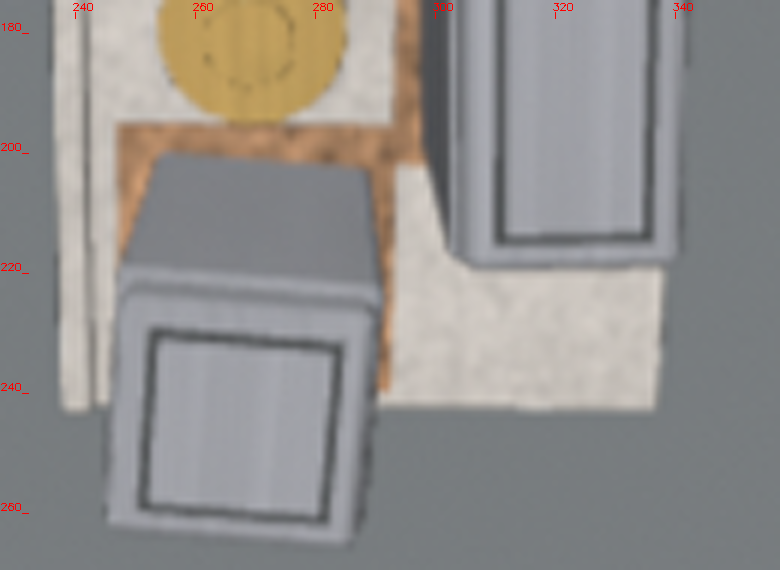

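```bash
python3 - <<'E'
from h import *
np.set_printoptions(precision=4,suppress=True)
a,b,d,s=load('wrist0'),load('w1'),load('side0'),load('scene0')
P=lambda *o:print(*tri(*o))
print('obl panel');ob0=[(331.5,183.8),(363.6,189.3),(355.2,247.8),(319.7,243.8)];ob1=[(311.2,172.5),(336.7,171.7),(335.5,214.2),(310.8,214.5)]
for p,q in zip(ob0,ob1):P((a,*p),(b,*q))
sq0=[(233.4,251.2),(276.7,261.5)];sq1=[(253.3,230.3),(284.2,232.3),(281.7,260.7),(251.7,259)]
print('sq')
for p,q in zip(sq0,sq1):P((a,*p),(b,*q))
print('round');P((a,281,114.5),(b,268.5,133.7));print('knob');P((a,266.7,184.1),(b,269.2,181.2))
print('sqmat TL');P((a,234.1,196),(b,247.2,194.8));print('obmat TL,TR');P((a,305.6,148.2),(b,293.7,149.5));P((a,358.2,157.1),(b,335.5,149.5))
def rect(c,pts,z):
    X=np.array([onz(c,*p,z)[:2] for p in pts]);e=X[1]-X[0];f=X[3]-X[0];e2=X[1]-X[0]+X[2]-X[3];f2=X[3]-X[0]+X[2]-X[1]
    print('ctr',X.mean(0),'ux',np.degrees(np.arctan2(*(-e2)[::-1])),'vy',np.degrees(np.arctan2(*f2[::-1]))-90,np.linalg.norm(e2)/2,np.linalg.norm(f2)/2)
print('rects at z .134');rect(a,ob0,.134);rect(b,ob1,.134);rect(b,sq1,.134)
print('round',onz(a,281,114.5,.143),onz(b,268.5,133.7,.143),'knob',onz(a,266.7,184.1,.066),onz(b,269.2,181.2,.066))
tr=[(234.5,100.7),(345,101.7),(336.7,242.5),(237.8,242.8)];rect(b,tr,.010)
sm=[onz(b,*p,.013)[:2] for p in((247.2,194.8),(292.8,194.8),(292.5,239.5))];print('sqmat',sm,(sm[0]+sm[2])/2)
om=[onz(b,*p,.013)[:2] for p in((293.7,149.5),(335.5,149.5),(293.3,201.7))];print('obmat',om,(om[1]+om[2])/2)
E
```

```text
obl panel
[ 0.5842 -0.0269  0.1313] [np.float64(0.24260988288688642), np.float64(0.16630101679063836)]
[ 0.552  -0.0176  0.1028] [np.float64(0.7748713472938749), np.float64(0.551287443156689)]
[0.5641 0.0242 0.1351] [np.float64(0.30352435043551707), np.float64(0.21120007817849992)]
[0.5925 0.019  0.1387] [np.float64(0.41503212634127373), np.float64(0.2861074375305248)]
sq
[0.6608 0.0273 0.1336] [np.float64(0.18089611908827521), np.float64(0.12399466707162529)]
[0.626  0.0362 0.1334] [np.float64(0.38663459533925537), np.float64(0.26778646585303195)]
round
[ 0.6229 -0.0771  0.1458] [np.float64(0.059574168628019085), np.float64(0.038866973766765275)]
knob
[ 0.6364 -0.0141  0.0588] [np.float64(0.18344474031264307), np.float64(0.1346321480881414)]
sqmat TL
[0.6739 0.0056 0.0228] [np.float64(0.07534816157999034), np.float64(0.0563592273126426)]
obmat TL,TR
[ 0.5958 -0.0461  0.0163] [np.float64(0.3485520440487826), np.float64(0.2620851858501945)]
[ 0.5342 -0.0345 -0.0005] [np.float64(0.115795730191229), np.float64(0.08876207230683371)]
rects at z .134
ctr [ 0.5752 -0.0012] ux -8.227094640179716 vy -6.636650359745474 0.026758899026534617 0.04803836573820591
ctr [ 0.5743 -0.0015] ux -8.797583773350219 vy -9.144648853380588 0.02826666010949397 0.04846857822995273
ctr [0.6476 0.0489] ux -13.76437039645591 vy -14.437409230196366 0.03582229412292395 0.03572704438633898
round [ 0.623  -0.0772  0.143 ] [ 0.623 -0.077  0.143] knob [ 0.6363 -0.0152  0.066 ] [ 0.6359 -0.0153  0.066 ]
ctr [ 0.6096 -0.0095] ux -10.205945129552106 vy -10.66553701982663 0.15477782459885334 0.20997458793275067
sqmat [array([0.6751, 0.0074]), array([0.608 , 0.0193]), array([0.62  , 0.0889])] [0.6476 0.0482]
obmat [array([ 0.5957, -0.0462]), array([ 0.5363, -0.0357]), array([0.609 , 0.0299])] [ 0.5726 -0.0029]
```

```bash
cat >> h.py <<'E'
def go(x,y,z,yaw):
    s=r.sense();R=s['ee_rot'];cy=np.degrees(np.arctan2(-R[1,0],-R[0,0]))
    d=R.T@(np.array([x,y,z])-s['tcp_pos'])*100
    print('t',s['time_s'],'tcp',np.round(s['tcp_pos'],4),'yaw %.2f'%cy,'w',np.round(s['gripper_width']*87,1),'mm -> shift cm',np.round(d,2),'then wz %.2f'%(cy-yaw),'tilt deg',np.round(np.degrees(R[:2,2]),2))
E
python3 -c "
from h import *
go(.6476,.0489,.088,-14.1)"
```

```text
t 0.975 tcp [ 0.6231 -0.0148  0.3411] yaw -10.00 w 87.1 mm -> shift cm [-1.37  6.71 25.31] then wz 4.10 tilt deg [-0.15  0.  ]
```

Call:
move_arm:
  series:
    - [[-0.7,3.4,4,0,0,0,1],[-0.65,3.3,4,0,0,0,1],[0,0,4,0,0,4.1,1],[0,0,4,0,0,0,1],[0,0,0,0,0,0,1],[0,0,0,0,0,0,1]]

```text
time_s: 1.72
tcp_pos: [0.6494, 0.0487, 0.1837]
ee_rot: [[-0.97, 0.243, 0.002], [0.243, 0.97, -0.001], [-0.002, -0.0, -1.0]]
wrist_force: [-0.1, -0.6, 0.7]
gripper_width: 1.0
```

```bash
python3 -c "
from h import *
go(.6476,.0489,.088,-14.1)
c=cam('wrist');save('w2',c);cv2.imwrite('pics/w2.png',c['img'])"
```

```text
t 1.725 tcp [0.6494 0.0487 0.1837] yaw -14.07 w 87.0 mm -> shift cm [ 0.2  -0.02  9.57] then wz 0.03 tilt deg [ 0.09 -0.03]
```

View pics/w2.png

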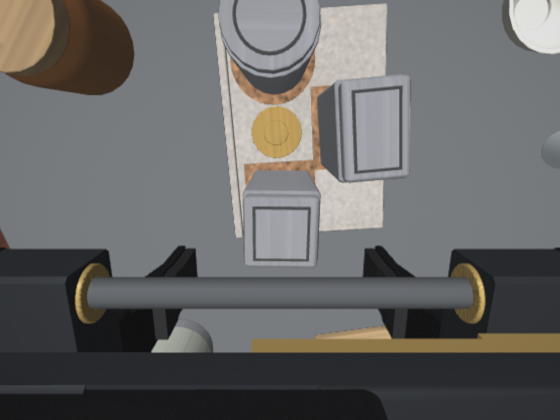

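Call:
move_arm:
  series:
    - [[0.1,0,4,0,0,0,1],[0.1,0,4,0,0,0,1],[0,0,1.5,0,0,0,1],[0,0,0,0,0,0,1],[0,0,0,0,0,0,0.2],[0,0,0,0,0,0,0.0],[0,0,0,0,0,0,-0.2],[0,0,0,0,0,0,-0.2],[0,0,0,0,0,0,-0.2]]

```text
time_s: 2.9
tcp_pos: [0.6476, 0.0493, 0.0883]
ee_rot: [[-0.97, 0.243, 0.002], [0.243, 0.97, 0.0], [-0.002, 0.001, -1.0]]
wrist_force: [0.8, -0.9, 1.5]
gripper_width: 0.62
```

```bash
python3 -c "
from h import *
go(.6476,.0489,.088,-14.1);print(r.sense()['wrist_force'])"
```

```text
t 2.9 tcp [0.6476 0.0493 0.0883] yaw -14.08 w 53.9 mm -> shift cm [-0.01 -0.04  0.03] then wz 0.02 tilt deg [0.12 0.  ]
[ 0.78962922 -0.92802007  1.47649326]
```

```bash
python3 -c "
from h import *
d,s=load('side0'),load('scene0')
print('jar2',tri((s,404,230),(d,285,135)),onz(s,398,262,0))
print('board',[onz(s,*p,.012).round(4) for p in ((333,131),(383,124),(428,189),(376,198))])
go(.6075,.278,.15,-10)"
```

```text
jar2 (array([0.79580786, 0.19294705, 0.0504661 ]), [np.float64(12.704976050164953), np.float64(11.102421918326025)]) [0.82221062 0.19798243 0.        ]
board [array([0.3809, 0.2521, 0.012 ]), array([0.3991, 0.3997, 0.012 ]), array([0.6674, 0.3702, 0.012 ]), array([0.6519, 0.2379, 0.012 ])]
t 2.9 tcp [0.6476 0.0493 0.0883] yaw -14.08 w 53.9 mm -> shift cm [ 9.44 21.21 -6.18] then wz -4.08 tilt deg [0.12 0.  ]
```

```bash
python3 -c "
from h import *
crop(load('scene0'),320,110,440,275,4,'pics/s0b.png')"
```

```text
(no output)
```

View pics/s0b.png

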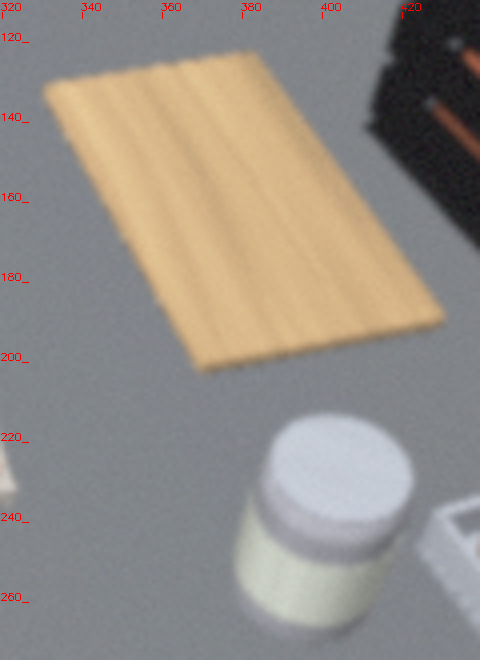

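Call:
move_arm:
  series:
    - [[0,0,-3,0,0,0,-0.5],[0,0,-3.2,0,0,0,-0.5],[1.9,4.2,0,0,0,0,-0.5],[1.9,4.25,0,0,0,0,-0.5],[1.9,4.25,0,0,0,0,-0.5],[1.9,4.25,0,0,0,0,-0.5],[1.84,4.25,0,0,0,0,-0.5],[0,0,0,0,0,-4.1,-0.5],[0,0,0,0,0,0,-0.5],[0,0,0,0,0,0,-0.5]]

```text
time_s: 4.15
tcp_pos: [0.6063, 0.2771, 0.1487]
ee_rot: [[-0.984, 0.175, -0.002], [0.175, 0.984, -0.001], [0.002, -0.001, -1.0]]
wrist_force: [0.3, -1.0, -2.9]
gripper_width: 0.615
```

```bash
python3 -c "
from h import *
go(.6075,.278,.0885,-10);print(r.sense()['wrist_force'])
c=cam('side');cv2.imwrite('pics/d1.png',c['img'])
c=cam('wrist');cv2.imwrite('pics/w3.png',c['img'])"
```

```text
t 4.15 tcp [0.6063 0.2771 0.1487] yaw -10.11 w 53.5 mm -> shift cm [-0.11  0.12  6.02] then wz -0.11 tilt deg [-0.1  -0.05]
[ 0.30064764 -0.95664433 -2.86075109]
```

View pics/d1.png

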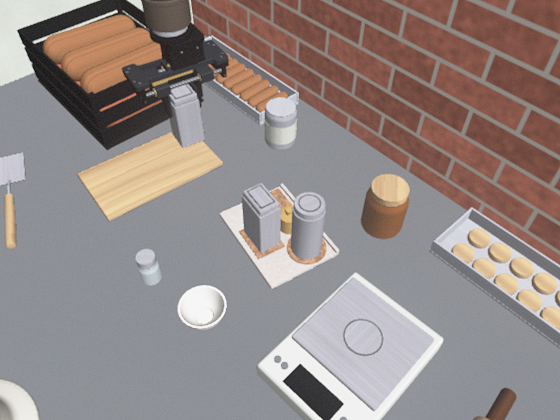

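View pics/w3.png

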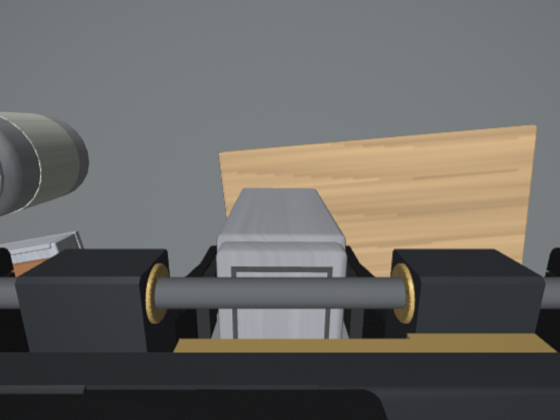

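Call:
move_arm:
  series:
    - [[0,0.1,2.5,0,0,0,-0.5],[0,0,2.2,0,0,0,-0.5],[0,0,0.8,0,0,0,-0.5],[0,0,0.4,0,0,0,-0.5],[0,0,0.15,0,0,0,-0.5],[0,0,0,0,0,0,-0.5]]

```text
time_s: 5.0
tcp_pos: [0.6073, 0.279, 0.0898]
ee_rot: [[-0.985, 0.174, 0.001], [0.174, 0.985, 0.001], [-0.001, 0.001, -1.0]]
wrist_force: [-0.6, 0.3, -3.7]
gripper_width: 0.618
```

```bash
python3 -c "
from h import *
go(.6075,.278,.0877,-10);print(r.sense()['wrist_force'])"
```

```text
t 5.0 tcp [0.6073 0.279  0.0898] yaw -10.00 w 53.8 mm -> shift cm [-0.04 -0.1   0.21] then wz 0.00 tilt deg [0.06 0.04]
[-0.58157656  0.29194296 -3.68861819]
```

Call:
move_arm:
  series:
    - [[0,0,0.15,0,0,0,-0.5],[0,0,0.1,0,0,0,-0.5],[0,0,0,0,0,0,-0.5],[0,0,0,0,0,0,0.6],[0,0,0,0,0,0,0.7],[0,0,0,0,0,0,0.7]]

```text
time_s: 5.75
tcp_pos: [0.6072, 0.279, 0.0868]
ee_rot: [[-0.985, 0.174, 0.001], [0.174, 0.985, 0.0], [-0.001, 0.0, -1.0]]
wrist_force: [-0.6, 0.8, -0.8]
gripper_width: 0.822
```

```bash
python3 -c "
from h import *
go(.5743,-.0014,.17,-8.7);print(r.sense()['wrist_force'])"
```

```text
t 5.75 tcp [0.6072 0.279  0.0868] yaw -10.00 w 71.5 mm -> shift cm [ -1.64 -28.18  -8.33] then wz -1.30 tilt deg [0.03 0.02]
[-0.58798609  0.82865053 -0.78558982]
```

Call:
move_arm:
  series:
    - [[0,0,-4,0,0,0,0.8],[0,0,-4.3,0,0,0,1],[-0.3,-4.7,0,0,0,0,1],[-0.3,-4.7,0,0,0,0,1],[-0.26,-4.7,0,0,0,0,1],[-0.26,-4.7,0,0,0,0,1],[-0.26,-4.7,0,0,0,0,1],[-0.26,-4.68,0,0,0,0,1],[0,0,0,0,0,-1.3,1],[0,0,0,0,0,0,1],[0,0,0,0,0,0,1]]

```text
time_s: 7.12
tcp_pos: [0.5744, -0.0005, 0.1696]
ee_rot: [[-0.989, 0.15, 0.0], [0.15, 0.989, 0.0], [-0.0, 0.0, -1.0]]
wrist_force: [0.3, -0.1, 0.3]
gripper_width: 1.003
```

```bash
python3 -c "
from h import *
go(.5743,-.0014,.088,-8.7);print(r.sense()['wrist_force'])
c=cam('wrist');save('w4',c);cv2.imwrite('pics/w4.png',c['img'])"
```

```text
t 7.125 tcp [ 5.744e-01 -5.000e-04  1.696e-01] yaw -8.63 w 87.3 mm -> shift cm [ 0.   -0.09  8.16] then wz 0.07 tilt deg [0.02 0.01]
[ 0.32734178 -0.08370134  0.33412273]
```

View pics/w4.png

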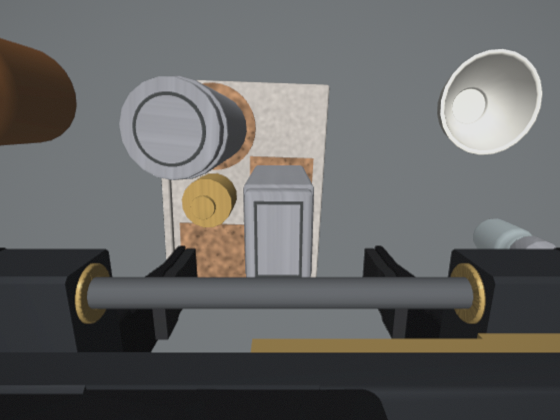

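Call:
move_arm:
  series:
    - [[0,-0.1,4,0,0,0,1],[0,0,3,0,0,0,1],[0,0,1.1,0,0,0,1],[0,0,0,0,0,0,1],[0,0,0,0,0,0,0.2],[0,0,0,0,0,0,0.0],[0,0,0,0,0,0,-0.4],[0,0,0,0,0,0,-0.5],[0,0,0,0,0,0,-0.5]]

```text
time_s: 8.3
tcp_pos: [0.5743, -0.0025, 0.0887]
ee_rot: [[-0.988, 0.151, 0.001], [0.151, 0.988, 0.0], [-0.001, 0.0, -1.0]]
wrist_force: [0.4, -0.1, -1.3]
gripper_width: 0.525
```

```bash
python3 -c "
from h import *
go(.5217,.3306,.15,-10);print(r.sense()['wrist_force'])"
```

```text
t 8.3 tcp [ 0.5743 -0.0025  0.0887] yaw -8.70 w 45.7 mm -> shift cm [10.23 32.14 -6.13] then wz 1.30 tilt deg [0.05 0.01]
[ 0.38540504 -0.06193889 -1.33757205]
```

Call:
move_arm:
  series:
    - [[0,0,-3,0,0,0,-0.8],[0,0,-3.1,0,0,0,-0.8],[2.5,4,0,0,0,0,-0.8],[2.6,4,0,0,0,0,-0.8],[2.6,4,0,0,0,0,-0.8],[2.5,4,0,0,0,0,-0.8],[0,4,0,0,0,0,-0.8],[0,4,0,0,0,0,-0.8],[0,4,0,0,0,0,-0.8],[0,4.1,0,0,0,1.3,-0.8],[0,0,0,0,0,0,-0.8],[0,0,0,0,0,0,-0.8]]

```text
time_s: 9.8
tcp_pos: [0.5209, 0.3295, 0.1485]
ee_rot: [[-0.985, 0.174, -0.002], [0.174, 0.985, -0.002], [0.002, -0.002, -1.0]]
wrist_force: [0.3, -0.1, -1.9]
gripper_width: 0.523
```

```bash
python3 -c "
from h import *
go(.5217,.3306,.088,-10);print(r.sense()['wrist_force'])
c=cam('wrist');save('w5',c);cv2.imwrite('pics/w5.png',c['img'])
c=cam('scene');cv2.imwrite('pics/s5.png',c['img'])"
```

```text
t 9.8 tcp [0.5209 0.3295 0.1485] yaw -10.00 w 45.5 mm -> shift cm [-0.07  0.13  6.05] then wz -0.00 tilt deg [-0.12 -0.09]
[ 0.3198048  -0.11330635 -1.91208432]
```

View pics/s5.png

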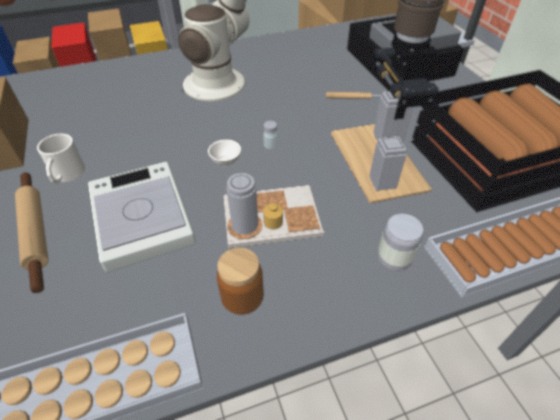

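```bash
python3 -c "
from h import *
print(onz(load('side0'),107,148,0),onz(load('side0'),199,92,0))"
```

```text
[0.48398649 0.44508125 0.        ] [0.77301951 0.47686854 0.        ]
```

Call:
move_arm:
  series:
    - [[0,0.1,2.5,0,0,0,-0.8],[0,0,2.2,0,0,0,-0.8],[0,0,0.9,0,0,0,-0.8],[0,0,0.3,0,0,0,-0.8],[0,0,0,0,0,0,-0.8],[0,0,0,0,0,0,-0.8]]

```text
time_s: 10.65
tcp_pos: [0.5224, 0.3315, 0.0915]
ee_rot: [[-0.985, 0.174, 0.001], [0.174, 0.985, 0.001], [-0.001, 0.001, -1.0]]
wrist_force: [0.5, 0.7, -2.1]
gripper_width: 0.524
```

```bash
python3 -c "
from h import *
go(.5217,.3306,.0875,-10);print(r.sense()['wrist_force'])"
```

```text
t 10.65 tcp [0.5224 0.3315 0.0915] yaw -10.00 w 45.6 mm -> shift cm [ 0.05 -0.1   0.4 ] then wz 0.00 tilt deg [0.08 0.07]
[ 0.51458255  0.71685946 -2.13759742]
```

Call:
move_arm:
  series:
    - [[0,0,0.2,0,0,0,-0.8],[0,0,0.1,0,0,0,-0.8],[0,0,0.1,0,0,0,-0.8],[0,0,0,0,0,0,-0.8],[0,0,0,0,0,0,0.3],[0,0,0,0,0,0,0.7],[0,0,0,0,0,0,0.7]]

```text
time_s: 11.52
tcp_pos: [0.522, 0.3312, 0.0863]
ee_rot: [[-0.985, 0.174, 0.0], [0.174, 0.985, -0.0], [-0.0, -0.0, -1.0]]
wrist_force: [-0.4, 0.3, -0.1]
gripper_width: 0.777
```

```bash
python3 -c "
from h import *
go(.623,-.0771,.18,-10);print(r.sense()['wrist_force'])"
```

```text
t 11.525 tcp [0.522  0.3312 0.0863] yaw -10.00 w 67.6 mm -> shift cm [-17.04 -38.46  -9.37] then wz -0.00 tilt deg [ 0. -0.]
[-0.37010354  0.25151617 -0.13858123]
```

Call:
move_arm:
  series:
    - [[0,0,-4.7,0,0,0,0.8],[0,0,-4.7,0,0,0,1],[-1.9,-4.3,0,0,0,0,1],[-1.9,-4.3,0,0,0,0,1],[-1.9,-4.3,0,0,0,0,1],[-1.9,-4.3,0,0,0,0,1],[-1.9,-4.3,0,0,0,0,1],[-1.9,-4.3,0,0,0,0,1],[-1.9,-4.3,0,0,0,0,1],[-1.9,-4.3,0,0,0,0,1],[-1.8,-4,0,0,0,0,1],[0,0,0,0,0,0,1]]

```text
time_s: 13.02
tcp_pos: [0.6229, -0.0792, 0.1799]
ee_rot: [[-0.984, 0.178, -0.001], [0.178, 0.984, -0.0], [0.0, -0.0, -1.0]]
wrist_force: [0.1, 0.3, -0.6]
gripper_width: 1.001
```

Call:
move_arm:
  series:
    - [[0,0,0,0,0,0,1]]

```text
time_s: 13.15
tcp_pos: [0.6224, -0.0763, 0.1802]
ee_rot: [[-0.985, 0.174, -0.001], [0.174, 0.985, 0.0], [0.001, 0.0, -1.0]]
wrist_force: [-0.1, 0.8, 0.8]
gripper_width: 1.001
```

```bash
python3 -c "
from h import *
go(.623,-.0771,.093,-10);print(r.sense()['wrist_force'])
c=cam('wrist');save('w6',c);cv2.imwrite('pics/w6.png',c['img'])"
```

```text
t 13.15 tcp [ 0.6224 -0.0763  0.1802] yaw -10.02 w 87.1 mm -> shift cm [-0.07 -0.06  8.72] then wz -0.02 tilt deg [-0.03  0.01]
[-0.13630871  0.82281712  0.83024695]
```

View pics/w6.png

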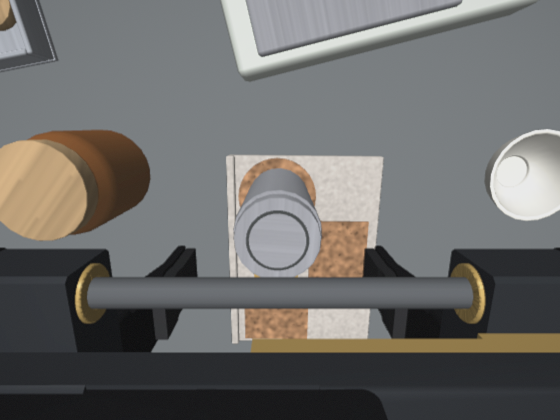

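Call:
move_arm:
  series:
    - [[-0.05,-0.05,4,0,0,0,1],[0,0,3.5,0,0,0,1],[0,0,1.2,0,0,0,1],[0,0,0,0,0,0,1],[0,0,0,0,0,0,0.4],[0,0,0,0,0,0,0.2],[0,0,0,0,0,0,-0.4],[0,0,0,0,0,0,-0.5],[0,0,0,0,0,0,-0.5]]

```text
time_s: 14.32
tcp_pos: [0.6235, -0.0772, 0.0942]
ee_rot: [[-0.985, 0.173, 0.001], [0.173, 0.985, -0.0], [-0.001, 0.0, -1.0]]
wrist_force: [0.3, -0.4, 2.5]
gripper_width: 0.682
```

```bash
python3 -c "
from h import *
go(.428,.2936,.16,-10);print(r.sense()['wrist_force'])"
```

```text
t 14.325 tcp [ 0.6235 -0.0772  0.0942] yaw -9.99 w 59.4 mm -> shift cm [25.68 33.12 -6.61] then wz 0.01 tilt deg [ 0.07 -0.01]
[ 0.33983522 -0.35894562  2.52966841]
```

```bash
python3 -c "
from h import *
print(tri((load('side0'),146,257),(load('scene0'),270,126)),onz(load('side0'),151,281,0))"
```

```text
(array([0.3668926 , 0.07216724, 0.06386173]), [np.float64(0.13452199005197155), np.float64(0.09201288984400577)]) [0.35951536 0.06598048 0.        ]
```

Call:
move_arm:
  series:
    - [[0,0,-3.5,0,0,0,-0.8],[0,0,-3.6,0,0,0,-0.8],[3.67,3,0,0,0,0,-0.8],[3.67,3,0,0,0,0,-0.8],[3.67,3,0,0,0,0,-0.8],[3.67,3,0,0,0,0,-0.8],[3.67,3,0,0,0,0,-0.8],[3.67,3,0,0,0,0,-0.8],[3.67,3,0,0,0,0,-0.8],[0,4,0,0,0,0,-0.8],[0,4,0,0,0,0,-0.8],[0,4.1,0,0,0,0,-0.8]]

```text
time_s: 15.82
tcp_pos: [0.4267, 0.2943, 0.1638]
ee_rot: [[-0.985, 0.174, -0.002], [0.174, 0.985, -0.001], [0.001, -0.001, -1.0]]
wrist_force: [0.6, 0.0, -2.8]
gripper_width: 0.682
```

Call:
move_arm:
  series:
    - [[0,0,0,0,0,0,-0.8],[0,0,0,0,0,0,-0.8]]

```text
time_s: 16.08
tcp_pos: [0.4266, 0.2926, 0.1635]
ee_rot: [[-0.985, 0.174, -0.002], [0.174, 0.985, -0.002], [0.002, -0.002, -1.0]]
wrist_force: [0.1, -0.1, -3.4]
gripper_width: 0.679
```

```bash
python3 -c "
from h import *
go(.428,.2936,.0938,-10);print(r.sense()['wrist_force'])
c=cam('wrist');save('w7',c);cv2.imwrite('pics/w7.png',c['img'])
c=cam('side');cv2.imwrite('pics/d7.png',c['img'])"
```

```text
t 16.075 tcp [0.4266 0.2926 0.1635] yaw -10.02 w 59.1 mm -> shift cm [-0.14  0.14  6.97] then wz -0.02 tilt deg [-0.14 -0.12]
[ 0.05810631 -0.11994994 -3.4209998 ]
```

View pics/d7.png

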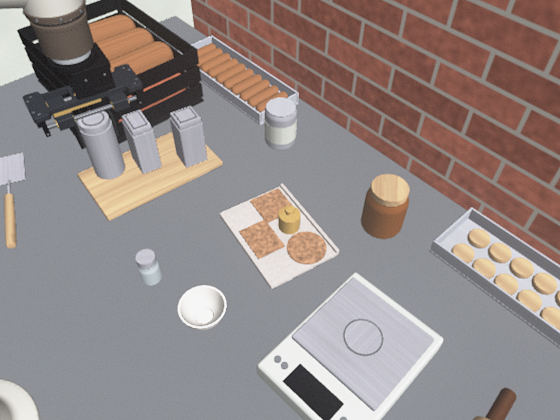

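Call:
move_arm:
  series:
    - [[-0.1,0.1,3,0,0,0,-0.8],[0,0,2.5,0,0,0,-0.8],[0,0,0.9,0,0,0,-0.8],[0,0,0.3,0,0,0,-0.8],[0,0,0.2,0,0,0,-0.8],[0,0,0.1,0,0,0,-0.8],[0,0,0,0,0,0,-0.8]]

```text
time_s: 17.05
tcp_pos: [0.4288, 0.2946, 0.095]
ee_rot: [[-0.985, 0.174, 0.001], [0.174, 0.985, 0.001], [-0.0, 0.001, -1.0]]
wrist_force: [0.0, 0.5, -2.5]
gripper_width: 0.681
```

```bash
python3 -c "
from h import *
go(.428,.2936,.0932,-10);print(r.sense()['wrist_force'])"
```

```text
t 17.05 tcp [0.4288 0.2946 0.095 ] yaw -9.99 w 59.2 mm -> shift cm [ 0.07 -0.11  0.18] then wz 0.01 tilt deg [0.04 0.04]
[ 0.03551756  0.48807041 -2.52228108]
```

Call:
move_arm:
  series:
    - [[0,0,0.15,0,0,0,-0.8],[0,0,0.05,0,0,0,-0.8],[0,0,0,0,0,0,-0.8],[0,0,0,0,0,0,0.5],[0,0,0,0,0,0,0.75],[0,0,0,0,0,0,0.8]]

```text
time_s: 17.8
tcp_pos: [0.4287, 0.2943, 0.0925]
ee_rot: [[-0.985, 0.174, 0.0], [0.174, 0.985, 0.0], [-0.0, 0.0, -1.0]]
wrist_force: [-0.5, -0.3, -0.3]
gripper_width: 0.866
```

```bash
python3 -c "
from h import *
go(.6361,-.09,.25,-10);print(r.sense()['wrist_force'])"
```

```text
t 17.8 tcp [0.4287 0.2943 0.0925] yaw -10.00 w 75.3 mm -> shift cm [-27.1  -34.25 -15.75] then wz -0.00 tilt deg [0. 0.]
[-0.45522208 -0.31742246 -0.30389093]
```

Call:
move_arm:
  series:
    - [[0,0,-4,0,0,0,0.9],[0,0,-4,0,0,0,1],[-3.2,-3.1,-1.1,0,0,0,1],[-3.2,-3.1,-1.1,0,0,0,1],[-3.2,-3.1,-1.1,0,0,0,1],[-3.2,-3.1,-1.1,0,0,0,1],[-3.2,-3.1,-1.1,0,0,0,1],[-3.2,-3.2,-1.1,0,0,0,1],[-3.1,-3.2,-1.1,0,0,0,1],[0,0,0,0,0,0,1],[0,0,0,0,0,0,1],[0,0,0,0,0,0,1]]

```text
time_s: 19.3
tcp_pos: [0.6096, 0.0408, 0.2492]
ee_rot: [[-0.985, 0.172, -0.001], [0.172, 0.985, -0.0], [0.001, -0.0, -1.0]]
wrist_force: [-0.3, 0.7, 0.2]
gripper_width: 1.0
```

```bash
python3 -c "
from h import *
go(.61,.04,.25,-10)
c=cam('wrist');save('w8',c);cv2.imwrite('pics/w8.png',c['img']);crop(c,190,50,380,260,2.8,'pics/w8c.png')"
```

```text
t 19.3 tcp [0.6096 0.0408 0.2492] yaw -9.93 w 87.0 mm -> shift cm [-0.06 -0.07 -0.08] then wz 0.07 tilt deg [-0.05 -0.  ]
```

View pics/w8.png

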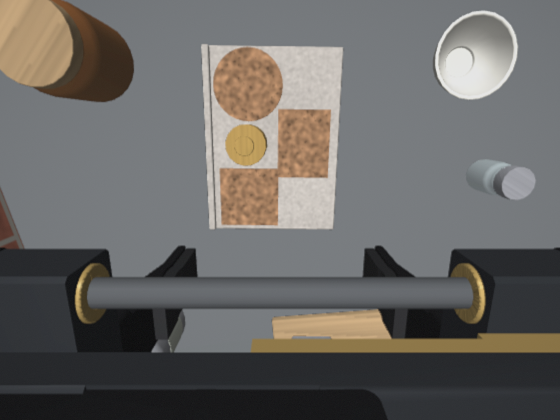

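View pics/w8c.png

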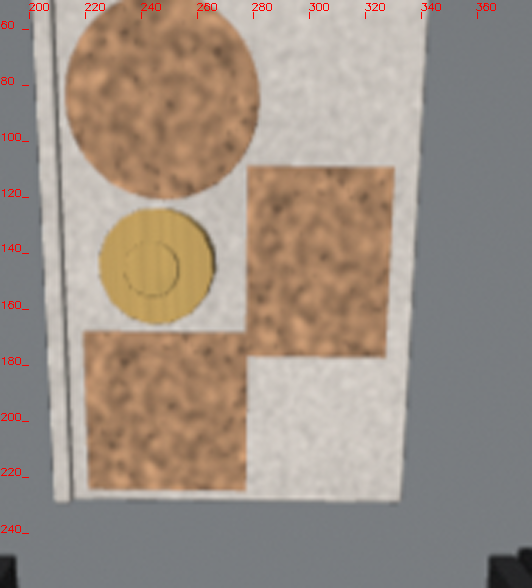

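```bash
python3 - <<'E'
from h import *
np.set_printoptions(precision=4,suppress=True)
c=load('w8');f=lambda x,y:(190+x/2.8-.5,50+y/2.8-.5)
def rect(pts,z=.013):
    X=np.array([onz(c,*f(*p),z)[:2] for p in pts]);e=X[0]-X[1]+X[3]-X[2];g=X[3]-X[0]+X[2]-X[1]
    print(X.mean(0),np.degrees(np.arctan2(e[1],e[0])),np.degrees(np.arctan2(-g[0],g[1])),np.linalg.norm(e)/2,np.linalg.norm(g)/2);return X.mean(0)
s=rect([(83,331),(246,331),(246,490),(88,490)]);o=rect([(246,167),(394,167),(386,356),(246,356)])
# round: ellipse fit on brown mask
hsv=cv2.cvtColor(c['img'],cv2.COLOR_BGR2HSV);m=cv2.inRange(hsv,(3,60,60),(18,255,255));m[:, :205]=0;m[:,345:]=0;m[240:]=0
n,l,st,ce=cv2.connectedComponentsWithStats(cv2.morphologyEx(m,cv2.MORPH_CLOSE,np.ones((5,5),np.uint8)))
for i in range(1,n):
    if st[i,4]>500:
        k=(l==i).astype(np.uint8);cn=max(cv2.findContours(k,0,1)[0],key=len)[:,0,:].astype(float)
        W=np.array([onz(c,u,v,.013)[:2] for u,v in cn]);print(st[i],'circ/rect',cv2.minEnclosingCircle(W.astype(np.float32)*1000),cv2.minAreaRect(W.astype(np.float32)*1000))
print('knob',onz(c,*f(151,270),.066),'round simple',onz(c,247.5,84,.013))
W=np.array([.6361,-.0153]);a=np.radians(-10);ex=np.array([np.cos(a),np.sin(a)]);ey=np.array([-ex[1],ex[0]])
print('pred from sq,ob: W',s-.064*ey,o+.064*ex)
E
```

```text
[0.648  0.0483] -9.972999053102908 -10.449951366257707 0.06964196179278177 0.07042362068966204
[ 0.5731 -0.0026] -9.959365628904735 -10.153680968459946 0.059972603354547474 0.07710645014032803
[  213    47   118   178 10793] circ/rect ((636.891845703125, -13.61795425415039), 103.29903411865234) ((607.3399658203125, -11.456893920898438), (201.05738830566406, 131.82705688476562), 80.69465637207031)
knob [ 0.6361 -0.0144  0.066 ] round simple [ 0.6241 -0.0779  0.013 ]
pred from sq,ob: W [ 0.6369 -0.0147] [ 0.6361 -0.0137]
```

```bash
python3 -c "
from h import *
go(.6361,-.0144,.019,-10)"
```

```text
t 19.35 tcp [0.6096 0.0409 0.2494] yaw -9.91 w 86.7 mm -> shift cm [-3.57 -4.98 23.03] then wz 0.09 tilt deg [-0.04 -0.  ]
```

Call:
move_arm:
  series:
    - [[-1.8,-2.5,2,0,0,0,1],[-1.8,-2.5,4,0,0,0,1],[0,0,5,0,0,0,1],[0,0,4,0,0,0,1],[0,0,2,0,0,0,1],[0,0,0,0,0,0,1],[0,0,0,0,0,0,1]]

```text
time_s: 20.23
tcp_pos: [0.6379, -0.0149, 0.0808]
ee_rot: [[-0.985, 0.172, 0.002], [0.172, 0.985, 0.0], [-0.002, 0.0, -1.0]]
wrist_force: [0.3, 0.5, 0.8]
gripper_width: 1.003
```

```bash
python3 -c "
from h import *
go(.6361,-.0144,.019,-10)
c=cam('wrist');save('w9',c);cv2.imwrite('pics/w9.png',c['img'])"
```

```text
t 20.225 tcp [ 0.6379 -0.0149  0.0808] yaw -9.93 w 87.2 mm -> shift cm [0.2  0.02 6.18] then wz 0.07 tilt deg [0.13 0.  ]
```

View pics/w9.png

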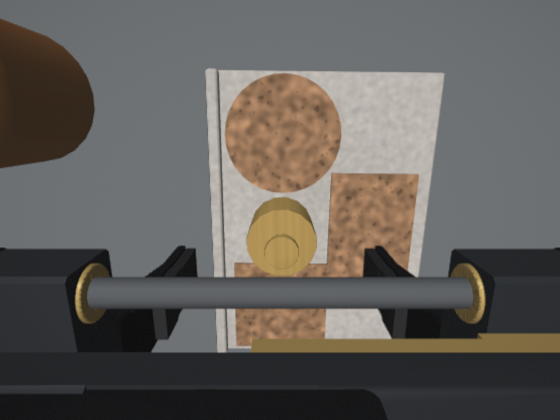

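Call:
move_arm:
  series:
    - [[0.15,0,0,0,0,0,0.3],[0,0,0,0,0,0,0.3],[0,0,3,0,0,0,0.3],[0,0,2.2,0,0,0,0.3],[0,0,0.9,0,0,0,0.3],[0,0,0,0,0,0,0.3],[0,0,0,0,0,0,-0.1],[0,0,0,0,0,0,-0.4],[0,0,0,0,0,0,-0.6],[0,0,0,0,0,0,-0.8]]

```text
time_s: 21.52
tcp_pos: [0.6366, -0.0152, 0.0196]
ee_rot: [[-0.985, 0.173, 0.002], [0.173, 0.985, 0.0], [-0.002, 0.001, -1.0]]
wrist_force: [0.8, -0.1, 2.5]
gripper_width: 0.49
```

```bash
python3 -c "
from h import *
go(.5426,-.2907,.11,-10);print(r.sense()['wrist_force'])
crop(load('scene0'),80,150,205,270,5,'pics/pan_s.png');crop(load('side0'),255,270,450,415,4,'pics/pan_d.png')"
```

```text
t 21.525 tcp [ 0.6366 -0.0152  0.0196] yaw -9.98 w 42.6 mm -> shift cm [  4.46 -28.76  -9.06] then wz 0.02 tilt deg [0.14 0.01]
[ 0.79049225 -0.10166715  2.4845443 ]
```

View pics/pan_s.png

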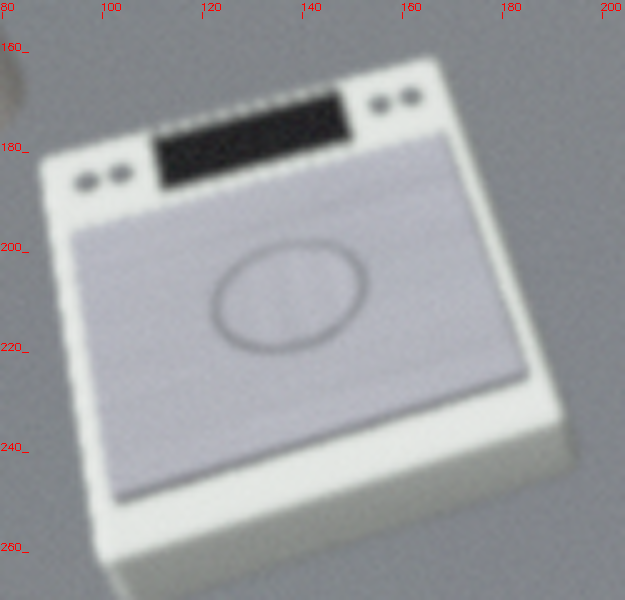

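View pics/pan_d.png

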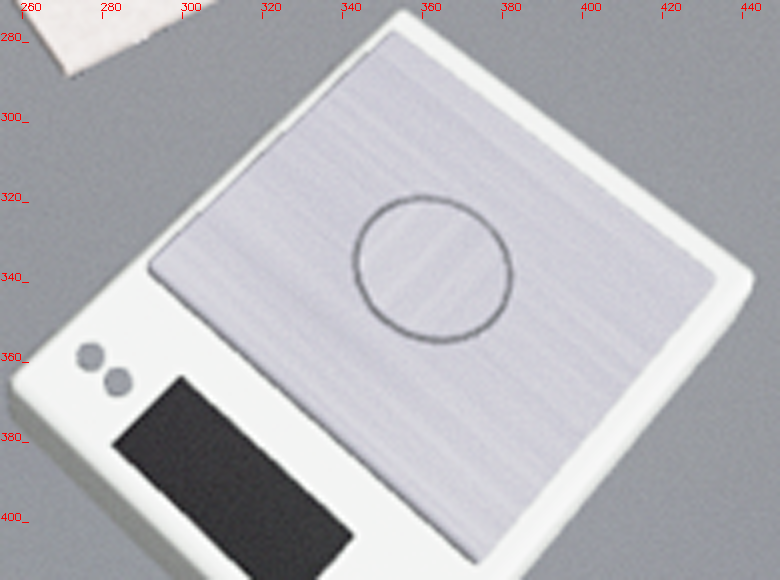

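Call:
move_arm:
  series:
    - [[0,0,-3,0,0,0,-0.8],[0,0,-4,0,0,0,-0.8],[0,0,-4,0,0,0,-0.8],[0.8,-4.3,0,0,0,0,-0.8],[0.8,-4.3,0,0,0,0,-0.8],[0.8,-4.3,0,0,0,0,-0.8],[0.8,-4.3,0,0,0,0,-0.8],[0.8,-4.3,0,0,0,0,-0.8],[0,0,0,0,0,0,-0.8],[0,0,0,0,0,0,-0.8],[0,0,0,0,0,0,-0.8]]

```text
time_s: 22.9
tcp_pos: [0.5588, -0.219, 0.1279]
ee_rot: [[-0.985, 0.173, -0.001], [0.173, 0.985, 0.001], [0.001, 0.0, -1.0]]
wrist_force: [0.6, 0.1, -4.2]
gripper_width: 0.493
```

```bash
python3 -c "
from h import *
print(tri((load('scene0'),137.5,208.9),(load('side0'),362.6,337)))
go(.5426,-.2907,.11,-10);print(r.sense()['wrist_force'])
c=cam('wrist');save('w10',c);cv2.imwrite('pics/w10.png',c['img'])"
```

```text
(array([ 0.54272461, -0.28915059,  0.05622471]), [np.float64(0.05707304439473979), np.float64(0.07542402078071479)])
t 22.9 tcp [ 0.5588 -0.219   0.1279] yaw -9.94 w 42.9 mm -> shift cm [ 0.36 -7.34  1.79] then wz 0.06 tilt deg [-0.07  0.03]
[ 0.60511742  0.13055395 -4.16051674]
```

View pics/w10.png

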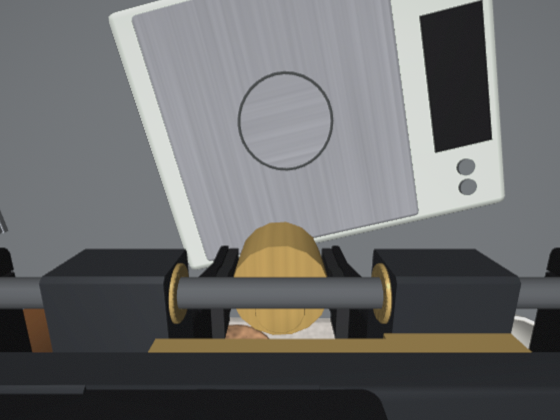

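```bash
python3 -c "
from h import *
c=load('w10')
X=onz(c,285,121,.058);print(X,tri((load('scene0'),137.5,208.9),(load('side0'),362.6,337),(c,285,121)))
# where does held weight appear: its base front edge
go(X[0],X[1],.0685,-10)"
```

```text
[ 0.54179063 -0.29000522  0.058     ] (array([ 0.54228583, -0.2894681 ,  0.05621994]), [np.float64(0.17842560717621941), np.float64(0.346672668722243), np.float64(1.1618945466698203)])
t 22.95 tcp [ 0.559  -0.219   0.1281] yaw -9.93 w 42.5 mm -> shift cm [ 0.46 -7.29  5.96] then wz 0.07 tilt deg [-0.04  0.02]
```

Call:
move_arm:
  series:
    - [[0.2,-3.7,0,0,0,0,-0.8],[0.23,-3.65,0,0,0,0,-0.8],[0,0,2.5,0,0,0,-0.8],[0,0,1.8,0,0,0,-0.8],[0,0,0.7,0,0,0,-0.8],[0,0,0,0,0,0,-0.8],[0,0,0,0,0,0,-0.8]]

```text
time_s: 23.82
tcp_pos: [0.5428, -0.2916, 0.0796]
ee_rot: [[-0.985, 0.173, 0.002], [0.173, 0.985, -0.001], [-0.002, -0.0, -1.0]]
wrist_force: [0.2, -0.0, -5.4]
gripper_width: 0.492
```

```bash
python3 -c "
from h import *
go(.542,-.2905,.0676,-10);print(r.sense()['wrist_force'])
c=cam('side');save('d11',c);crop(c,255,230,450,415,3.2,'pics/d11.png')"
```

```text
t 23.825 tcp [ 0.5428 -0.2916  0.0796] yaw -9.95 w 42.8 mm -> shift cm [0.1 0.1 1.2] then wz 0.05 tilt deg [ 0.11 -0.04]
[ 0.24479201 -0.04338196 -5.37888949]
```

View pics/d11.png

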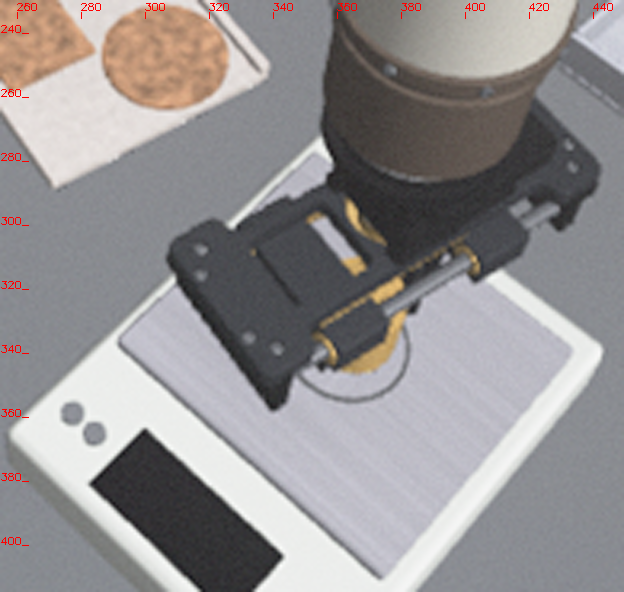

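Call:
move_arm:
  series:
    - [[0.08,0.08,0.4,0,0,0,-0.8],[0,0,0.3,0,0,0,-0.8],[0,0,0.2,0,0,0,-0.8],[0,0,0.1,0,0,0,-0.8],[0,0,0,0,0,0,-0.8],[0,0,0,0,0,0,-0.8]]

```text
time_s: 24.62
tcp_pos: [0.5413, -0.2908, 0.0686]
ee_rot: [[-0.985, 0.174, 0.0], [0.174, 0.985, -0.0], [-0.0, -0.0, -1.0]]
wrist_force: [-0.5, -0.3, -4.2]
gripper_width: 0.495
```

```bash
python3 -c "
from h import *
go(.542,-.2905,.0676,-10);print(r.sense()['wrist_force'])"
```

```text
t 24.625 tcp [ 0.5413 -0.2908  0.0686] yaw -10.00 w 43.1 mm -> shift cm [-0.06  0.05  0.1 ] then wz -0.00 tilt deg [ 0.01 -0.  ]
[-0.53693174 -0.26031486 -4.15208805]
```

Call:
move_arm:
  series:
    - [[-0.05,0.04,0.05,0,0,0,-0.8],[0,0,0.05,0,0,0,-0.8],[0,0,0,0,0,0,-0.8],[0,0,0,0,0,0,-0.8]]

```text
time_s: 25.12
tcp_pos: [0.5419, -0.2905, 0.0677]
ee_rot: [[-0.985, 0.174, 0.0], [0.174, 0.985, -0.0], [-0.0, -0.0, -1.0]]
wrist_force: [-0.0, 0.7, -3.4]
gripper_width: 0.494
```

Call:
move_arm:
  series:
    - [[0,0,0.05,0,0,0,-0.8],[0,0,0.0,0,0,0,-0.8],[0,0,0,0,0,0,0.1],[0,0,0,0,0,0,0.2],[0,0,0,0,0,0,0.3],[0,0,0,0,0,0,0.3]]

```text
time_s: 25.88
tcp_pos: [0.5419, -0.2906, 0.0671]
ee_rot: [[-0.985, 0.174, 0.0], [0.174, 0.985, -0.0], [-0.0, -0.0, -1.0]]
wrist_force: [0.1, -0.0, -0.4]
gripper_width: 0.642
```

Call:
move_arm:
  series:
    - [[0,0,-3,0,0,0,0.4],[0,0,-4,0,0,0,0.6],[0,4,-3,0,0,0,1],[0,4,-1,0,0,0,1],[0,0,0,0,0,0,1],[0,0,0,0,0,0,1]]

```text
time_s: 26.62
tcp_pos: [0.5554, -0.2117, 0.1768]
ee_rot: [[-0.985, 0.173, -0.001], [0.173, 0.985, 0.0], [0.001, -0.0, -1.0]]
wrist_force: [-0.3, 0.9, -0.2]
gripper_width: 0.994
```

```bash
python3 -c "
from h import *
go(.6472,.2790,.088,-10)
c=cam('wrist');save('w12',c);crop(c,100,0,520,260,1.9,'pics/w12.png')
c=cam('side');save('d12',c);cv2.imwrite('pics/d12.png',c['img'])"
```

```text
t 26.625 tcp [ 0.5554 -0.2117  0.1768] yaw -9.99 w 86.5 mm -> shift cm [-0.54 49.92  8.87] then wz 0.01 tilt deg [-0.03  0.  ]
```

View pics/w12.png

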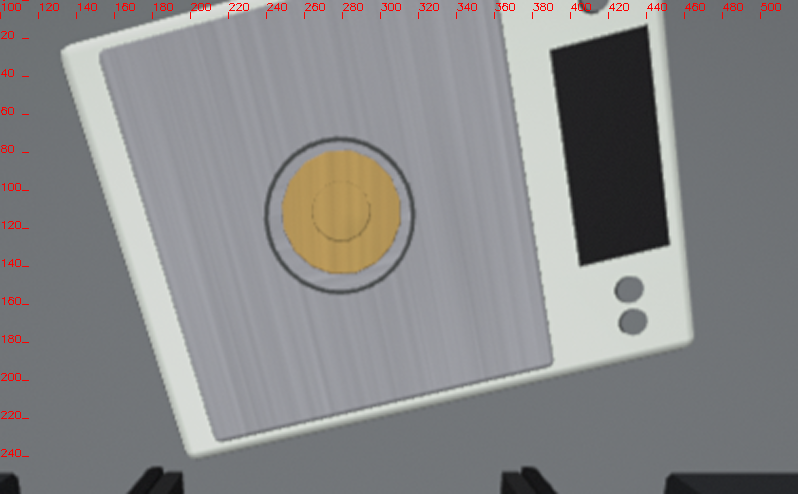

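View pics/d12.png

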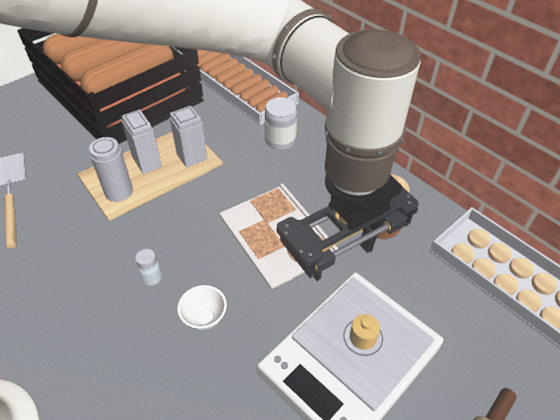

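```bash
python3 -c "
from h import *
c=load('w12');f=lambda x,y:(100+x/1.9-.5,y/1.9-.5)
print(onz(c,*f(339.5,215.5),.058),onz(c,*f(341,212),.096),onz(c,*f(341,211),.114))
go(.4287,.2943,.18,-10)
go(.6072,.2790,.18,-10)"
```

```text
[ 0.54183298 -0.29021677  0.058     ] [ 0.54117518 -0.29009848  0.096     ] [ 0.5412204  -0.28975278  0.114     ]
t 26.725 tcp [ 0.5551 -0.2124  0.1763] yaw -10.05 w 86.9 mm -> shift cm [21.29 47.68 -0.34] then wz -0.05 tilt deg [-0.08  0.01]
t 26.725 tcp [ 0.5551 -0.2124  0.1763] yaw -10.05 w 86.9 mm -> shift cm [ 3.45 49.29 -0.37] then wz -0.05 tilt deg [-0.08  0.01]
```

Call:
move_arm:
  series:
    - [[0.32,4.5,-0.1,0,0,0,1],[0.32,4.5,-0.1,0,0,0,1],[0.32,4.5,0,0,0,0,1],[0.32,4.5,0,0,0,0,1],[0.32,4.5,0,0,0,0,1],[0.32,4.5,0,0,0,0,1],[0.32,4.5,0,0,0,0,1],[0.3,4.5,0,0,0,0,1],[0.3,4.5,0,0,0,0,1],[0.3,4.5,0,0,0,0,1],[0.3,4.3,0,0,0,0,1],[0,0,0,0,0,0,1]]

```text
time_s: 28.22
tcp_pos: [0.6077, 0.2815, 0.1774]
ee_rot: [[-0.985, 0.172, -0.001], [0.172, 0.985, -0.001], [0.001, -0.001, -1.0]]
wrist_force: [-0.1, -0.3, 0.2]
gripper_width: 1.002
```

Call:
move_arm:
  series:
    - [[0,0,0,0,0,0,1],[0,0,0,0,0,0,1]]

```text
time_s: 28.48
tcp_pos: [0.6075, 0.2782, 0.179]
ee_rot: [[-0.985, 0.175, -0.0], [0.175, 0.985, -0.0], [0.0, -0.0, -1.0]]
wrist_force: [-0.5, 0.2, 0.5]
gripper_width: 1.001
```

```bash
python3 -c "
from h import *
go(.6072,.2790,.088,-10)
c=cam('wrist');save('w13',c);cv2.imwrite('pics/w13.png',c['img'])"
```

```text
t 28.475 tcp [0.6075 0.2782 0.179 ] yaw -10.10 w 87.1 mm -> shift cm [0.04 0.08 9.1 ] then wz -0.10 tilt deg [-0.02 -0.02]
```

View pics/w13.png

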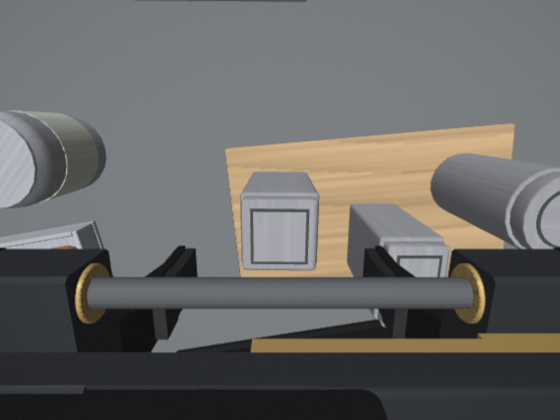

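```bash
python3 -c "
from h import *
c=load('w13');crop(c,225,160,335,275,5,'pics/w13c.png')
print(onz(c,279.7,237,.133))"
```

```text
[0.6068382  0.27905677 0.133     ]
```

View pics/w13c.png

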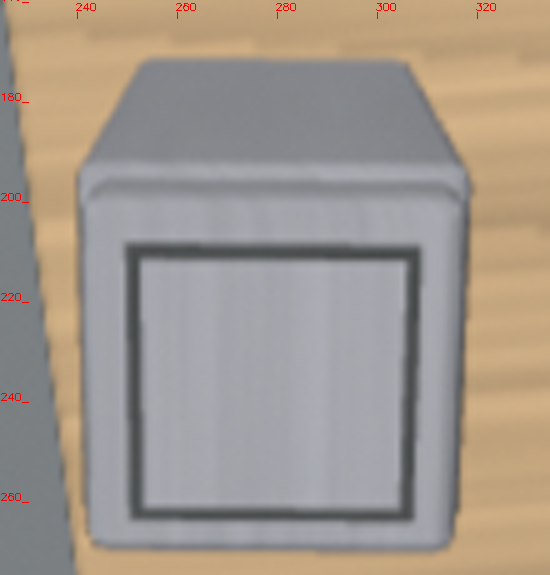

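```bash
cat >> h.py <<'E'
def quad(c,pts,z,x0=0,y0=0,f=1):
    X=np.array([onz(c,x0+p[0]/f-(.5 if f!=1 else 0),y0+p[1]/f-(.5 if f!=1 else 0),z)[:2] for p in pts]);e=X[0]-X[1]+X[3]-X[2];g=X[3]-X[0]+X[2]-X[1]
    print('ctr',X.mean(0).round(4),'yaw %.2f %.2f'%(np.degrees(np.arctan2(e[1],e[0])),np.degrees(np.arctan2(-g[0],g[1]))),'size',np.linalg.norm(e)/2,np.linalg.norm(g)/2)
E
python3 -c "
from h import *
quad(load('w13'),[(132,250),(413,254),(407,516),(136,515)],.133,225,160,5)
go(.6472,.2790,.088,-10)"
```

```text
ctr [0.6073 0.2788] yaw -10.68 -10.38 size 0.03624659841620678 0.03647354658756119
t 28.525 tcp [0.6075 0.2783 0.1791] yaw -10.10 w 87.1 mm -> shift cm [-3.89  0.77  9.11] then wz -0.10 tilt deg [-0.01 -0.01]
```

Call:
move_arm:
  series:
    - [[0,0.05,4,0,0,0,1],[0,0,3.8,0,0,0,1],[0,0,1.3,0,0,0,1],[0,0,0,0,0,0,1],[0,0,0,0,0,0,0.4],[0,0,0,0,0,0,0.1],[0,0,0,0,0,0,-0.4],[0,0,0,0,0,0,-0.5],[0,0,0,0,0,0,-0.5]]

```text
time_s: 29.65
tcp_pos: [0.6078, 0.2804, 0.0885]
ee_rot: [[-0.985, 0.173, 0.001], [0.173, 0.985, 0.0], [-0.001, 0.001, -1.0]]
wrist_force: [-0.5, 0.2, 2.6]
gripper_width: 0.618
```

```bash
python3 -c "
from h import *
go(.6476,.0485,.15,-10.05)"
```

```text
t 29.65 tcp [0.6078 0.2804 0.0885] yaw -9.99 w 53.8 mm -> shift cm [ -7.95 -22.15  -6.15] then wz 0.06 tilt deg [0.05 0.02]
```

Call:
move_arm:
  series:
    - [[0,0,-3,0,0,0,-0.8],[0,0,-3.2,0,0,0,-0.8],[-1.6,-4.4,0,0,0,0,-0.8],[-1.6,-4.4,0,0,0,0,-0.8],[-1.6,-4.4,0,0,0,0,-0.8],[-1.6,-4.4,0,0,0,0,-0.8],[-1.6,-4.4,0,0,0,0,-0.8],[0,0,0,0,0,0,-0.8],[0,0,0,0,0,0,-0.8],[0,0,0,0,0,0,-0.8]]

```text
time_s: 30.9
tcp_pos: [0.6477, 0.0508, 0.1496]
ee_rot: [[-0.985, 0.172, -0.001], [0.172, 0.985, 0.0], [0.001, -0.0, -1.0]]
wrist_force: [-1.1, -0.6, -2.9]
gripper_width: 0.614
```

```bash
python3 -c "
from h import *
go(.6479,.0499,.0895,-10.05);print(r.sense()['wrist_force'])"
```

```text
t 30.9 tcp [0.6477 0.0508 0.1496] yaw -9.93 w 53.4 mm -> shift cm [-0.04 -0.08  6.01] then wz 0.12 tilt deg [-0.05  0.01]
[-1.07739397 -0.56642192 -2.87404416]
```

Call:
move_arm:
  series:
    - [[0,-0.08,2.5,0,0,0,-0.8],[0,0,2,0,0,0,-0.8],[0,0,0.7,0,0,0,-0.8],[0,0,0.3,0,0,0,-0.8],[0,0,0,0,0,0,-0.8],[0,0,0,0,0,0,-0.8],[0,0,0,0,0,0,-0.8]]

```text
time_s: 31.78
tcp_pos: [0.6482, 0.049, 0.0957]
ee_rot: [[-0.985, 0.174, 0.001], [0.174, 0.985, 0.0], [-0.001, 0.0, -1.0]]
wrist_force: [-0.5, -0.5, -2.8]
gripper_width: 0.62
```

```bash
python3 -c "
from h import *
go(.6479,.0499,.0895,-10.05);print(r.sense()['wrist_force'])
c=cam('wrist');save('w14',c);cv2.imwrite('pics/w14.png',c['img'])
c=cam('side');save('d14',c);crop(c,215,140,345,290,4,'pics/d14.png')"
```

```text
t 31.775 tcp [0.6482 0.049  0.0957] yaw -10.00 w 53.9 mm -> shift cm [0.05 0.09 0.62] then wz 0.05 tilt deg [0.06 0.02]
[-0.45640537 -0.49096873 -2.83687679]
```

View pics/w14.png

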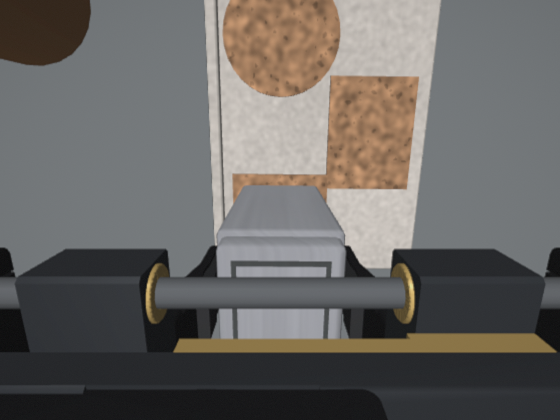

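View pics/d14.png

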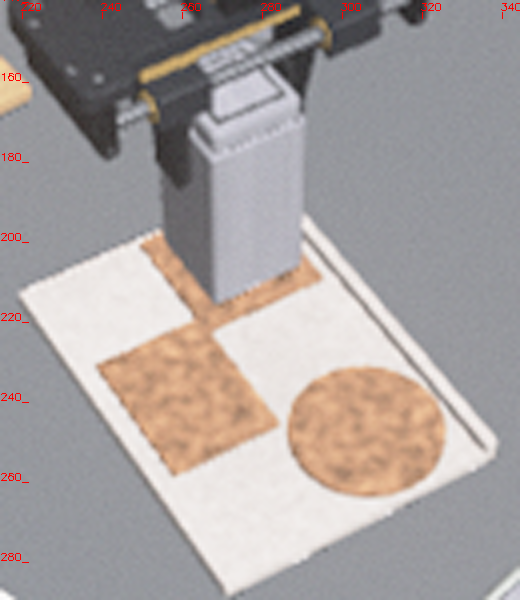

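```bash
python3 -c "
from h import *
c=load('w14');crop(c,215,165,345,260,6,'pics/w14c.png')"
```

```text
(no output)
```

View pics/w14c.png

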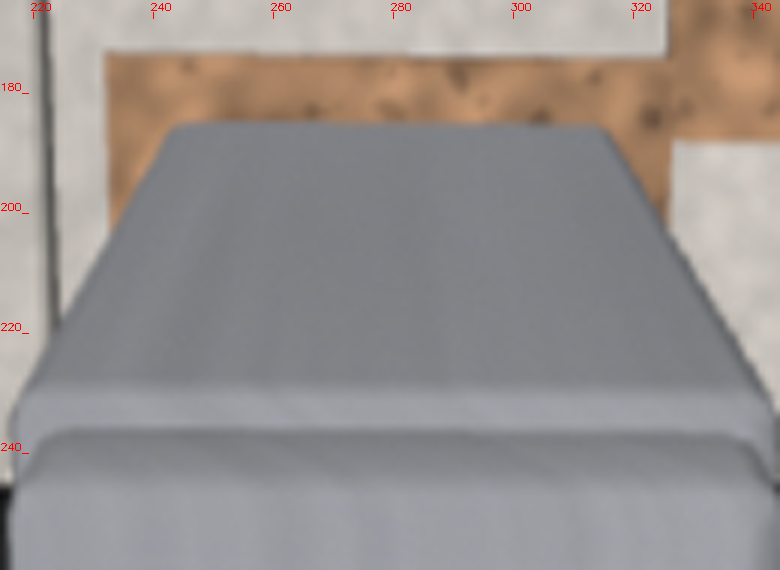

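```bash
python3 -c "
from h import *
c=load('w14');f=lambda x,y:(215+x/6-.5,165+y/6-.5)
a=onz(c,*f(386,54),.013);b=onz(c,*f(388,124),.0192);print(a,b)
d=(b-a)[:2];y=np.radians(-10.2);print(d@[np.cos(y),np.sin(y)],d@[-np.sin(y),np.cos(y)])
e=onz(c,*f(105,52),.013)-onz(c,*f(667,57),.013);print(np.degrees(np.arctan2(e[1],e[0])))
e=onz(c,*f(172,124),.0192)-onz(c,*f(605,125),.0192);print(np.degrees(np.arctan2(e[1],e[0])))"
```

```text
[0.64184605 0.01367613 0.013     ] [0.64291465 0.02117334 0.0192    ]
-0.00027592823884570265 0.007567960449374112
-10.539487381585309
-10.161492487618256
```

Call:
move_arm:
  series:
    - [[0,0.06,0.2,0,0,0.25,-0.8],[0,0,0.2,0,0,0,-0.8],[0,0,0.1,0,0,0,-0.8],[0,0,0.05,0,0,0,-0.8],[0,0,0,0,0,0,-0.8],[0,0,0,0,0,0,-0.8]]

```text
time_s: 32.62
tcp_pos: [0.6481, 0.0495, 0.0896]
ee_rot: [[-0.984, 0.178, 0.0], [0.178, 0.984, 0.0], [-0.0, 0.0, -1.0]]
wrist_force: [-0.2, 0.8, -2.7]
gripper_width: 0.618
```

```bash
python3 -c "
from h import *
go(.6479,.0495,.0895,-10.25);print(r.sense()['wrist_force'])"
```

```text
t 32.625 tcp [0.6481 0.0495 0.0896] yaw -10.25 w 53.7 mm -> shift cm [ 0.02 -0.01  0.01] then wz -0.00 tilt deg [0.01 0.  ]
[-0.23478956  0.78539147 -2.70614452]
```

Call:
move_arm:
  series:
    - [[0,0,0.05,0,0,0,-0.8],[0,0,0.05,0,0,0,-0.8],[0,0,0,0,0,0,-0.8],[0,0,0,0,0,0,0.35],[0,0,0,0,0,0,0.5],[0,0,0,0,0,0,0.7],[0,0,0,0,0,0,0.7]]

```text
time_s: 33.5
tcp_pos: [0.6481, 0.0495, 0.0884]
ee_rot: [[-0.984, 0.178, 0.0], [0.178, 0.984, 0.0], [-0.0, 0.0, -1.0]]
wrist_force: [-0.8, -0.7, -0.6]
gripper_width: 0.836
```

```bash
python3 -c "
from h import *
go(.522,.3312,.18,-10.1);print(r.sense()['wrist_force'])"
```

```text
t 33.5 tcp [0.6481 0.0495 0.0884] yaw -10.25 w 72.7 mm -> shift cm [17.42 25.47 -9.16] then wz -0.15 tilt deg [0.01 0.  ]
[-0.84431987 -0.67769091 -0.60169308]
```

Call:
move_arm:
  series:
    - [[0,0,-4,0,0,0,0.8],[0,0,-5.2,0,0,0,1],[2.5,3.64,0,0,0,0,1],[2.5,3.64,0,0,0,0,1],[2.5,3.64,0,0,0,0,1],[2.5,3.64,0,0,0,0,1],[2.5,3.64,0,0,0,0,1],[2.5,3.64,0,0,0,0,1],[2.42,3.64,0,0,0,0,1],[0,0,0,0,0,0,1],[0,0,0,0,0,0,1],[0,0,0,0,0,0,1]]

```text
time_s: 35.0
tcp_pos: [0.5223, 0.3302, 0.1805]
ee_rot: [[-0.984, 0.179, -0.0], [0.179, 0.984, -0.0], [0.0, -0.0, -1.0]]
wrist_force: [0.4, -0.6, -0.2]
gripper_width: 1.002
```

```bash
python3 -c "
from h import *
go(.522,.3312,.088,-10.1)
c=cam('wrist');save('w15',c);crop(c,220,130,340,280,4,'pics/w15c.png')"
```

```text
t 35.0 tcp [0.5223 0.3302 0.1805] yaw -10.33 w 87.2 mm -> shift cm [0.05 0.09 9.25] then wz -0.23 tilt deg [-0.01 -0.01]
```

View pics/w15c.png

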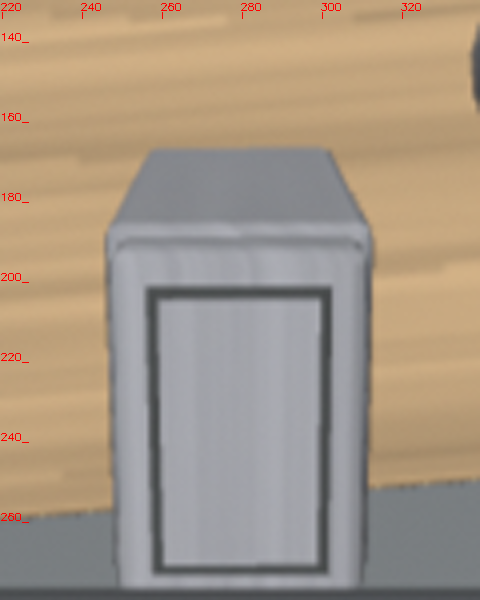

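```bash
python3 -c "
from h import *
quad(load('w15'),[(152,293),(326,293),(323,570),(157,571)],.133,220,130,4)"
```

```text
ctr [0.5221 0.3325] yaw -10.19 -10.18 size 0.028143337732396596 0.048486872367379835
```

Call:
move_arm:
  series:
    - [[0.05,0.05,4,0,0,-0.2,1],[0,0,3.8,0,0,0,1],[0,0,1.4,0,0,0,1],[0,0,0,0,0,0,1],[0,0,0,0,0,0,1]]

```text
time_s: 35.67
tcp_pos: [0.5227, 0.3325, 0.0903]
ee_rot: [[-0.985, 0.174, 0.003], [0.174, 0.985, 0.002], [-0.002, 0.002, -1.0]]
wrist_force: [-0.7, 0.2, -0.0]
gripper_width: 1.003
```

```bash
python3 -c "
from h import *
go(.522,.3312,.088,-10.1)"
```

```text
t 35.675 tcp [0.5227 0.3325 0.0903] yaw -10.05 w 87.3 mm -> shift cm [ 0.04 -0.14  0.23] then wz 0.05 tilt deg [0.15 0.11]
```

Call:
move_arm:
  series:
    - [[0,0,0.1,0,0,0,1],[0,0,0,0,0,0,0.4],[0,0,0,0,0,0,0.1],[0,0,0,0,0,0,-0.2],[0,0,0,0,0,0,-0.5],[0,0,0,0,0,0,-0.8],[0,0,0,0,0,0,-0.8]]

```text
time_s: 36.55
tcp_pos: [0.5217, 0.3319, 0.0876]
ee_rot: [[-0.985, 0.174, 0.0], [0.174, 0.985, 0.0], [-0.0, 0.0, -1.0]]
wrist_force: [0.6, -0.9, -0.6]
gripper_width: 0.526
```

```bash
python3 -c "
from h import *
go(.5731,-.003,.15,-10.2)"
```

```text
t 36.55 tcp [0.5217 0.3319 0.0876] yaw -10.05 w 45.7 mm -> shift cm [-10.91 -32.08  -6.24] then wz 0.15 tilt deg [0.02 0.01]
```

Call:
move_arm:
  series:
    - [[0,0,-3,0,0,0,-0.8],[0,0,-3.3,0,0,0,-0.8],[-1,-4.6,0,0,0,0,-0.8],[-1,-4.6,0,0,0,0,-0.8],[-1,-4.6,0,0,0,0,-0.8],[-1,-4.6,0,0,0,0,-0.8],[-1,-4.6,0,0,0,0,-0.8],[-1,-4.6,0,0,0,0,-0.8],[-2,-4.6,0,0,0,0.15,-0.8],[-2.9,0,0,0,0,0,-0.8],[0,0,0,0,0,0,-0.8],[0,0,0,0,0,0,-0.8]]

```text
time_s: 38.05
tcp_pos: [0.5716, -0.0043, 0.1497]
ee_rot: [[-0.984, 0.177, -0.002], [0.177, 0.984, 0.0], [0.002, -0.0, -1.0]]
wrist_force: [0.3, 1.3, -2.4]
gripper_width: 0.53
```

```bash
python3 -c "
from h import *
go(.5729,-.0036,.0886,-10.2);print(r.sense()['wrist_force'])"
```

```text
t 38.05 tcp [ 0.5716 -0.0043  0.1497] yaw -10.22 w 46.1 mm -> shift cm [-0.13  0.09  6.11] then wz -0.02 tilt deg [-0.14  0.  ]
[ 0.33345047  1.25357086 -2.40800062]
```

Call:
move_arm:
  series:
    - [[-0.05,0.06,2.5,0,0,0,-0.8],[0,0,2,0,0,0,-0.8],[0,0,0.7,0,0,0,-0.8],[0,0,0.3,0,0,0,-0.8],[0,0,0,0,0,0,-0.8],[0,0,0,0,0,0,-0.8],[0,0,0,0,0,0,-0.8]]

```text
time_s: 38.92
tcp_pos: [0.5735, -0.0038, 0.0961]
ee_rot: [[-0.984, 0.177, 0.001], [0.177, 0.984, 0.0], [-0.001, 0.0, -1.0]]
wrist_force: [0.1, -0.2, -2.5]
gripper_width: 0.529
```

```bash
python3 -c "
from h import *
go(.5729,-.0036,.0886,-10.2);print(r.sense()['wrist_force'])
c=cam('wrist');save('w16',c);crop(c,215,145,345,260,6,'pics/w16c.png')"
```

```text
t 38.925 tcp [ 0.5735 -0.0038  0.0961] yaw -10.20 w 46.0 mm -> shift cm [0.07 0.01 0.75] then wz 0.00 tilt deg [0.06 0.01]
[ 0.11646118 -0.21319265 -2.54073961]
```

View pics/w16c.png

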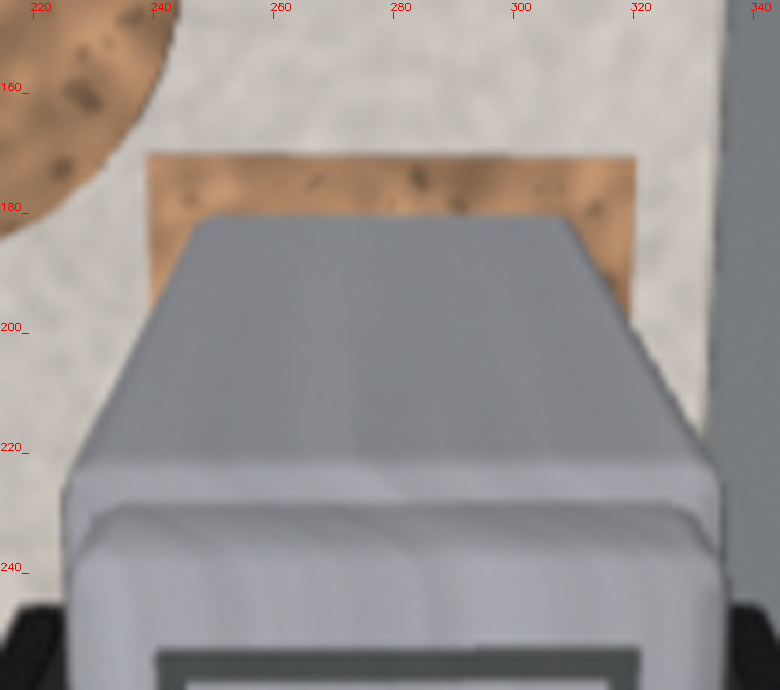

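```bash
cat >> h.py <<'E'
def edge(c,m1,m2,t1,t2,zt,x0,y0,f,yaw=-10.2):
    g=lambda p,z:onz(c,x0+p[0]/f-.5,y0+p[1]/f-.5,z)
    M=[g(m1,.013),g(m2,.013)];T=[g(t1,zt),g(t2,zt)]
    for q in(M,T):
        e=q[0]-q[1];print('yaw %.2f len %.4f'%(np.degrees(np.arctan2(e[1],e[0])),np.linalg.norm(e)))
    d=((T[0]+T[1]-M[0]-M[1])/2)[:2];y=np.radians(yaw);print('tin-mat edge mid x\' %.2f mm y\' %.2f mm'%(1e3*d@[np.cos(y),np.sin(y)],1e3*d@[-np.sin(y),np.cos(y)]))
E
python3 -c "
from h import *
edge(load('w16'),(148,155),(636,157),(200,217),(571,217),.0205,215,145,6)"
```

```text
yaw -10.46 len 0.0597
yaw -10.22 len 0.0443
tin-mat edge mid x' 0.78 mm y' 6.30 mm
```

Call:
move_arm:
  series:
    - [[0.07,-0.02,0.3,0,0,0.1,-0.8],[0,0,0.2,0,0,0,-0.8],[0,0,0.1,0,0,0,-0.8],[0,0,0.05,0,0,0,-0.8],[0,0,0,0,0,0,-0.8],[0,0,0,0,0,0,-0.8]]

```text
time_s: 39.72
tcp_pos: [0.5726, -0.0039, 0.0891]
ee_rot: [[-0.984, 0.179, 0.0], [0.179, 0.984, 0.0], [-0.0, 0.0, -1.0]]
wrist_force: [-0.2, -0.3, -2.8]
gripper_width: 0.529
```

```bash
python3 -c "
from h import *
go(.5729,-.0038,.0886,-10.3);print(r.sense()['wrist_force'])"
```

```text
t 39.725 tcp [ 0.5726 -0.0039  0.0891] yaw -10.30 w 46.0 mm -> shift cm [-0.03  0.01  0.05] then wz 0.00 tilt deg [0.01 0.  ]
[-0.24914572 -0.31614774 -2.78643466]
```

Call:
move_arm:
  series:
    - [[-0.02,0,0.05,0,0,0,-0.8],[0,0,0.05,0,0,0,-0.8],[0,0,0,0,0,0,-0.8],[0,0,0,0,0,0,0.2],[0,0,0,0,0,0,0.4],[0,0,0,0,0,0,0.6],[0,0,0,0,0,0,0.6]]

```text
time_s: 40.6
tcp_pos: [0.5728, -0.0039, 0.088]
ee_rot: [[-0.984, 0.179, 0.0], [0.179, 0.984, -0.0], [-0.0, 0.0, -1.0]]
wrist_force: [0.3, 0.6, 0.6]
gripper_width: 0.78
```

```bash
python3 -c "
from h import *
go(.4287,.2943,.18,-10.1);print(r.sense()['wrist_force'])"
```

```text
t 40.6 tcp [ 0.5728 -0.0039  0.088 ] yaw -10.30 w 67.9 mm -> shift cm [19.51 26.77 -9.2 ] then wz -0.20 tilt deg [ 0.01 -0.  ]
[0.27967528 0.61145402 0.59563395]
```

Call:
move_arm:
  series:
    - [[0,0,-4,0,0,0,0.8],[0,0,-5.3,0,0,0,1],[2.75,3.8,0,0,0,0,1],[2.75,3.8,0,0,0,0,1],[2.75,3.8,0,0,0,0,1],[2.75,3.8,0,0,0,0,1],[2.75,3.8,0,0,0,0,1],[2.75,3.8,0,0,0,0,1],[2.95,3.9,0,0,0,0,1],[0,0,0,0,0,0,1],[0,0,0,0,0,0,1],[0,0,0,0,0,0,1]]

```text
time_s: 42.1
tcp_pos: [0.4294, 0.2926, 0.181]
ee_rot: [[-0.984, 0.18, -0.0], [0.18, 0.984, -0.0], [0.0, -0.0, -1.0]]
wrist_force: [0.6, 0.1, -0.7]
gripper_width: 1.003
```

```bash
python3 -c "
from h import *
go(.4287,.2943,.093,-10.1)
c=cam('wrist');save('w17',c);crop(c,210,130,350,280,4,'pics/w17c.png')"
```

```text
t 42.1 tcp [0.4294 0.2926 0.181 ] yaw -10.39 w 87.3 mm -> shift cm [0.1  0.16 8.8 ] then wz -0.29 tilt deg [-0.01 -0.01]
```

View pics/w17c.png

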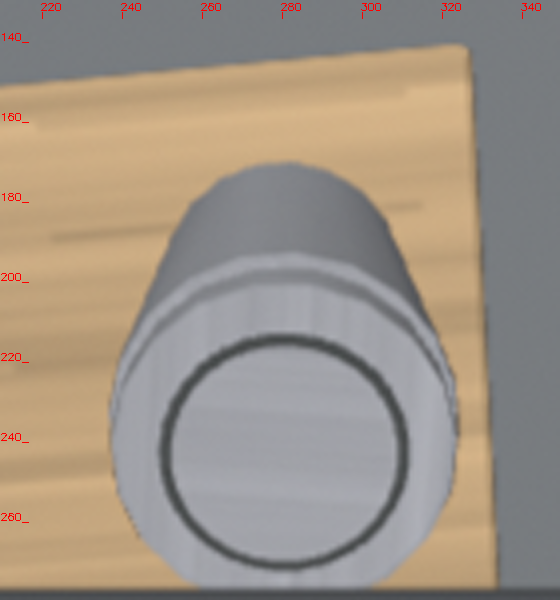

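```bash
python3 -c "
from h import *
print(onz(load('w17'),280.75,242.6,.142))"
```

```text
[0.42836043 0.29494016 0.142     ]
```

Call:
move_arm:
  series:
    - [[0.08,0.1,4,0,0,-0.2,1],[0,0,3.5,0,0,0,1],[0,0,1.2,0,0,0,1],[0,0,0,0,0,0,1],[0,0,0,0,0,0,0.6],[0,0,0,0,0,0,0.3],[0,0,0,0,0,0,0.1],[0,0,0,0,0,0,-0.4],[0,0,0,0,0,0,-0.8],[0,0,0,0,0,0,-0.8]]

```text
time_s: 43.4
tcp_pos: [0.4288, 0.295, 0.0946]
ee_rot: [[-0.985, 0.175, 0.001], [0.175, 0.985, 0.001], [-0.001, 0.001, -1.0]]
wrist_force: [-0.5, -0.4, 4.8]
gripper_width: 0.685
```

```bash
python3 -c "
from h import *
go(.6247,-.0777,.165,-10.1)"
```

```text
t 43.4 tcp [0.4288 0.295  0.0946] yaw -10.08 w 59.6 mm -> shift cm [-25.81 -33.26  -7.05] then wz 0.02 tilt deg [0.05 0.04]
```

Call:
move_arm:
  series:
    - [[0,0,-3,0,0,0,-0.8],[0,0,-4,0,0,0,-0.8],[0,0,-4,0,0,0,-0.8],[-2.6,-3.3,-2,0,0,0,-0.8],[-2.6,-3.3,-1,0,0,0,-0.8],[-2.6,-3.3,0,0,0,0,-0.8],[-2.6,-3.3,0,0,0,0,-0.8],[-2.6,-3.3,0,0,0,0,-0.8]]

```text
time_s: 44.4
tcp_pos: [0.527, 0.1081, 0.2326]
ee_rot: [[-0.984, 0.176, -0.003], [0.176, 0.984, -0.0], [0.003, -0.001, -1.0]]
wrist_force: [0.9, 0.5, -2.6]
gripper_width: 0.684
```

Call:
move_arm:
  series:
    - [[-2.6,-3.3,0,0,0,0,-0.8],[-2.6,-3.3,0,0,0,0,-0.8],[-2.6,-3.3,0,0,0,0,-0.8],[-2.5,-3.4,0,0,0,0,-0.8],[-2.5,-3.4,0,0,0,0,-0.8],[0,0,0,0,0,0,-0.8],[0,0,0,0,0,0,-0.8],[0,0,0,0,0,0,-0.8]]

```text
time_s: 45.4
tcp_pos: [0.6237, -0.0765, 0.2337]
ee_rot: [[-0.985, 0.174, -0.001], [0.174, 0.985, 0.0], [0.001, 0.0, -1.0]]
wrist_force: [-0.2, 0.3, -2.2]
gripper_width: 0.683
```

```bash
python3 -c "
from h import *
go(.6250,-.0777,.0956,-10.1);print(r.sense()['wrist_force'])
c=cam('wrist');cv2.imwrite('pics/w18.png',c['img'])"
```

```text
t 45.4 tcp [ 0.6237 -0.0765  0.2337] yaw -10.03 w 59.4 mm -> shift cm [-0.17 -0.1  13.81] then wz 0.07 tilt deg [-0.06  0.02]
[-0.23478302  0.32983863 -2.21380284]
```

View pics/w18.png

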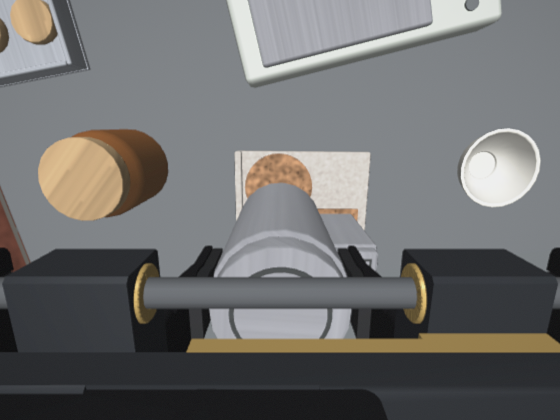

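Call:
move_arm:
  series:
    - [[-0.08,-0.1,3,0,0,0,-0.8],[0,0,4,0,0,0,-0.8],[0,0,3.5,0,0,0,-0.8],[0,0,1.7,0,0,0,-0.8],[0,0,0.8,0,0,0,-0.8],[0,0,0,0,0,0,-0.8],[0,0,0,0,0,0,-0.8],[0,0,0,0,0,0,-0.8]]

```text
time_s: 46.45
tcp_pos: [0.6255, -0.0785, 0.1052]
ee_rot: [[-0.985, 0.175, 0.002], [0.175, 0.985, 0.0], [-0.002, 0.001, -1.0]]
wrist_force: [0.1, 0.8, -3.8]
gripper_width: 0.682
```

```bash
python3 -c "
from h import *
go(.6250,-.0777,.0956,-10.1);print(r.sense()['wrist_force'])
c=cam('wrist');save('w19',c);crop(c,205,135,355,260,5,'pics/w19c.png')"
```

```text
t 46.45 tcp [ 0.6255 -0.0785  0.1052] yaw -10.10 w 59.3 mm -> shift cm [0.07 0.07 0.96] then wz 0.00 tilt deg [0.13 0.01]
[ 0.1443315   0.81939539 -3.75206985]
```

View pics/w19c.png

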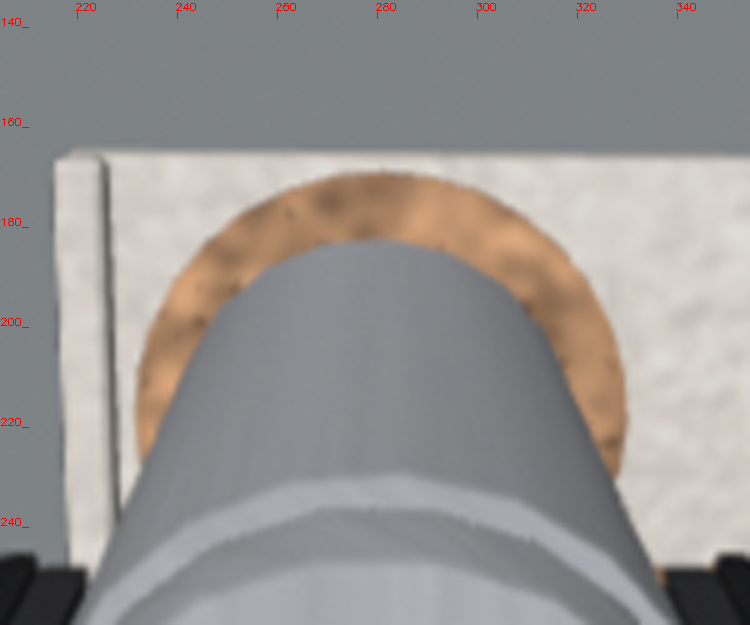

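```bash
python3 -c "
from h import *
from scipy.optimize import least_squares as L
c=load('w19')
def fit(P,z,R):
    X=np.array([onz(c,205+x/5-.5,135+y/5-.5,z)[:2] for x,y in P])
    a=L(lambda q:np.hypot(*(X-q).T)-R,X.mean(0)+[0,.02]).x;b=L(lambda q:np.hypot(*(X-q[:2]).T)-q[2],[*a,R]).x
    print(a,b);return a
m=fit([(137,405),(150,340),(185,275),(245,215),(310,183),(380,171),(450,182),(520,216),(580,272),(615,340),(627,410)],.013,.039)
t=fit([(245,293),(285,262),(330,245),(378,239),(430,244),(480,266),(520,293)],.0226,.030)
d=(m-t)*100;R=r.sense()['ee_rot'];print('shift cm tool',R[:2,:2].T@d)
"
```

```text
[ 0.62413354 -0.07691142] [ 0.62401959 -0.07753802  0.03849709]
[ 0.62419415 -0.0776443 ] [ 0.62413575 -0.07795852  0.02971572]
shift cm tool [0.01881582 0.07109009]
```

Call:
move_arm:
  series:
    - [[0.02,0.06,0.3,0,0,0,-0.8],[0,0,0.3,0,0,0,-0.8],[0,0,0.1,0,0,0,-0.8],[0,0,0.05,0,0,0,-0.8],[0,0,0,0,0,0,-0.8],[0,0,0,0,0,0,-0.8]]

```text
time_s: 47.25
tcp_pos: [0.6248, -0.0779, 0.0966]
ee_rot: [[-0.985, 0.175, 0.0], [0.175, 0.985, -0.0], [-0.0, 0.0, -1.0]]
wrist_force: [-0.2, 0.4, -2.2]
gripper_width: 0.685
```

```bash
python3 -c "
from h import *
go(.6250,-.0778,.0956,-10.1);print(r.sense()['wrist_force'])"
```

```text
t 47.25 tcp [ 0.6248 -0.0779  0.0966] yaw -10.10 w 59.6 mm -> shift cm [-0.01  0.02  0.1 ] then wz 0.00 tilt deg [ 0.01 -0.  ]
[-0.22618449  0.37175223 -2.21758586]
```

Call:
move_arm:
  series:
    - [[0,0.01,0.08,0,0,0,-0.8],[0,0,0.05,0,0,0,-0.8],[0,0,0,0,0,0,-0.8],[0,0,0,0,0,0,0.45],[0,0,0,0,0,0,0.6],[0,0,0,0,0,0,0.8],[0,0,0,0,0,0,0.8],[0,0,-3,0,0,0,0.8],[0,0,-4,0,0,0,1]]

```text
time_s: 48.38
tcp_pos: [0.624, -0.0779, 0.1648]
ee_rot: [[-0.984, 0.175, -0.003], [0.175, 0.985, -0.0], [0.003, -0.001, -1.0]]
wrist_force: [1.6, 0.1, 1.0]
gripper_width: 0.948
```

```bash
python3 -c "
from h import *
go(.60,.0,.36,-10.1);print(r.sense()['wrist_force'])"
```

```text
t 48.375 tcp [ 0.624  -0.0779  0.1648] yaw -10.10 w 82.5 mm -> shift cm [  3.79   7.23 -19.51] then wz -0.00 tilt deg [-0.18 -0.02]
[1.56852138 0.12902245 1.0180927 ]
```

Call:
move_arm:
  series:
    - [[1,2,-4,0,0,0,1],[1,2,-4,0,0,0,1],[1,2,-3,0,0,0,1],[0,1.5,-1,0,0,0,1],[0,0,0,0,0,0,1],[0,0,0,0,0,0,1],[0,0,0,0,0,0,1]]

```text
time_s: 49.25
tcp_pos: [0.6081, 0.0006, 0.2836]
ee_rot: [[-0.984, 0.176, -0.003], [0.176, 0.984, -0.001], [0.003, -0.001, -1.0]]
wrist_force: [0.0, -0.6, 0.1]
gripper_width: 1.0
```

```bash
python3 -c "
from h import *
go(.60,.0,.36,-10.1)
c=cam('wrist');save('w20',c);cv2.imwrite('pics/w20.png',c['img']);crop(c,215,70,365,255,3.2,'pics/w20c.png')
c=cam('side');save('d20',c);crop(c,215,140,345,290,4,'pics/d20.png')
c=cam('scene');save('s20',c);crop(c,210,140,340,250,5,'pics/s20.png')"
```

```text
t 49.25 tcp [6.081e-01 6.000e-04 2.836e-01] yaw -10.15 w 87.0 mm -> shift cm [ 0.8  -0.21 -7.64] then wz -0.05 tilt deg [-0.17 -0.04]
```

View pics/w20c.png

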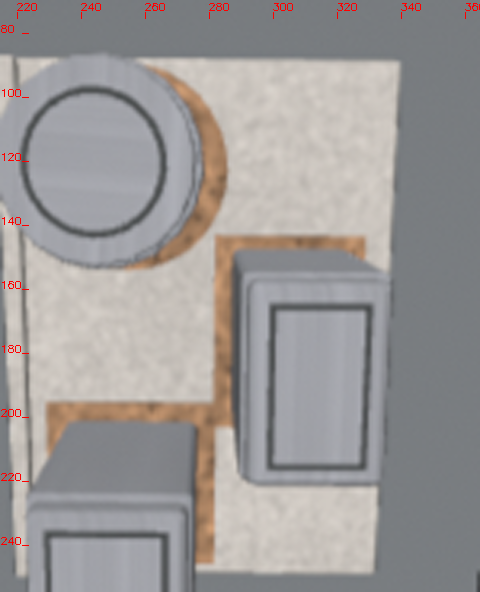

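View pics/d20.png

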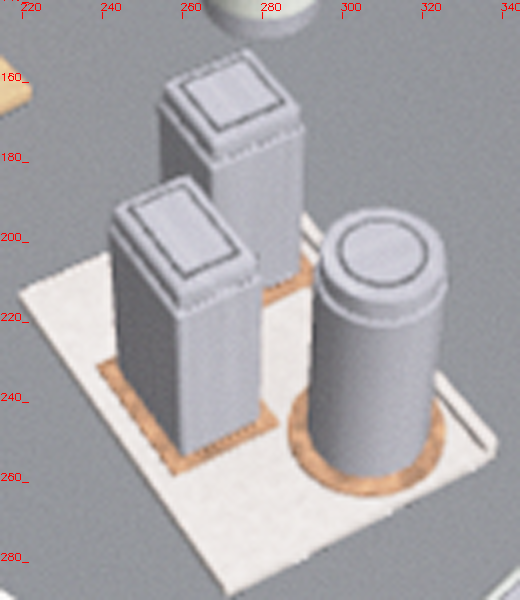

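View pics/s20.png

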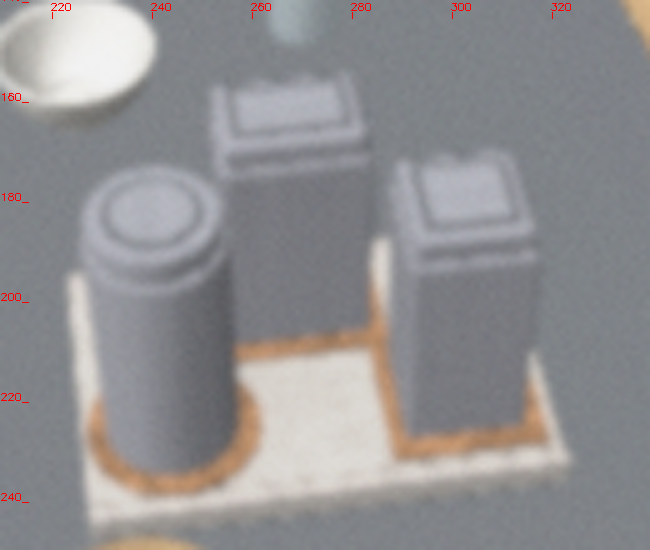

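```bash
python3 -c "
from h import *
c=load('w20')
print('oblong');quad(c,[(271,307),(371,308),(364,467),(270,467)],.134,215,70,3.2)
edge(c,(216,236),(365,236),(239,250),(349,251),.013,215,70,3.2)
print('square');edge(c,(47,402),(214,403),(70,421),(193,422),.013,215,70,3.2)
print('round top',onz(c,215+93.5/3.2-.5,70+161.5/3.2-.5,.143))"
```

```text
oblong
ctr [ 0.5728 -0.0032] yaw -10.51 -10.07 size 0.028726848552555764 0.047974643154932314
yaw -10.19 len 0.0590
yaw -10.71 len 0.0437
tin-mat edge mid x' -1.50 mm y' 5.64 mm
square
yaw -10.57 len 0.0688
yaw -10.70 len 0.0509
tin-mat edge mid x' -0.26 mm y' 8.02 mm
round top [ 0.62445957 -0.07817561  0.143     ]
```

```bash
python3 -c "
from h import *
c=load('w20');crop(c,275,135,345,225,6.6,'pics/w20d.png')"
```

```text
(no output)
```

View pics/w20d.png

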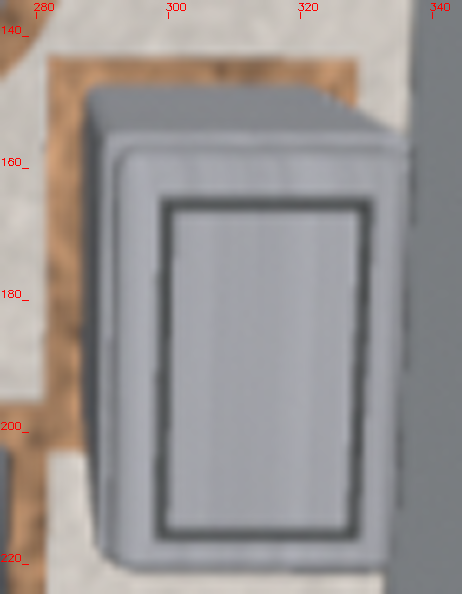

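Call:
move_arm:
  series:
    - [[4,0,0,0,0,0,1],[4,0,1,0,0,0,1],[3,0,2,0,0,0,1],[0,0,0,0,0,0,1],[0,0,0,0,0,0,1],[0,0,0,0,0,0,1]]

```text
time_s: 50.15
tcp_pos: [0.5014, 0.0206, 0.2557]
ee_rot: [[-0.984, 0.176, 0.001], [0.176, 0.984, 0.0], [-0.001, 0.0, -1.0]]
wrist_force: [0.4, 1.4, -0.0]
gripper_width: 1.001
```

```bash
python3 -c "
from h import *
go(.60,.0,.36,-10.1)
c=cam('wrist');save('w21',c);cv2.imwrite('pics/w21.png',c['img'])"
```

```text
t 50.15 tcp [0.5014 0.0206 0.2557] yaw -10.13 w 87.1 mm -> shift cm [-10.08  -0.29 -10.41] then wz -0.03 tilt deg [0.08 0.01]
```

View pics/w21.png

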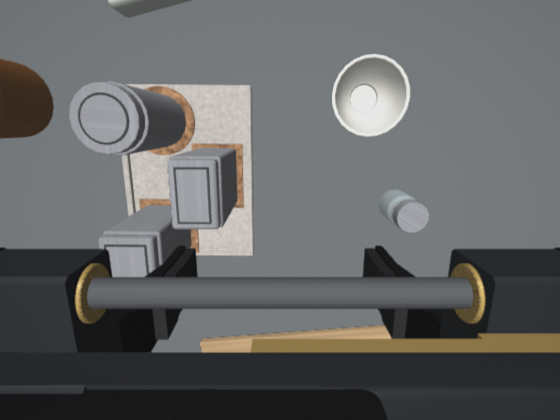

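```bash
python3 -c "
from h import *
c=load('w21');crop(c,165,130,255,260,4.6,'pics/w21d.png')"
```

```text
(no output)
```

View pics/w21d.png

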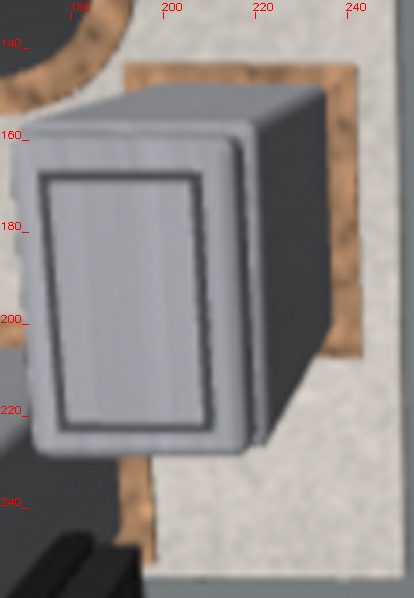

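```bash
python3 -c "
from h import *
c=cam('side');cv2.imwrite('pics/d22.png',c['img'])"
```

```text
(no output)
```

View pics/d22.png

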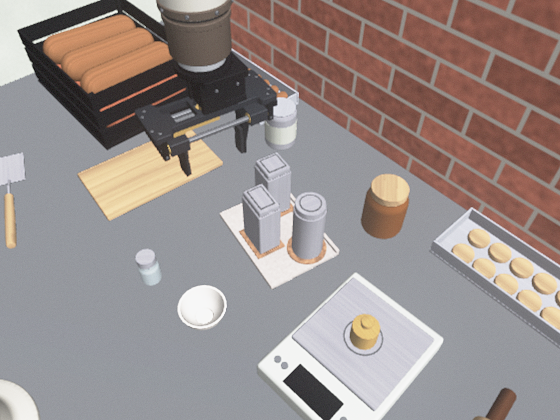

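All three tins stand on their mats at (272,185), (262,220) and (308,228). The weight stands inside the pan's ring at (365,333), the jar is where it was at (385,208), and the gripper is clear of everything.

```bash
python3 -c "
from station import r
print(r.finish_job(), r.sense()['time_s'])"
```

```text
the job is handed in; nothing more can be done
the job is handed in; nothing more can be done
```

The job is done and handed in at about 50 s of the 138 s allowed; no verdict was reported. I moved the three tins to the side board one at a time and set the brass weight on the pan. Then I put the square, oblong and round tins back on their own mats, upright throughout. The amber jar was not touched.

**Last checks:**
- **Weight:** it stands upright, less than 1 mm from the centre of the pan's ring.
- **Square tin:** centred on its mat to about 0.3 mm and lined up to within about 0.5°.
- **Oblong tin:** lined up to within about 0.5°. The readings of its centring disagreed. One quick edge reading gave −1.5 mm along the mat's x, while closer crops showed equal margins there. They also put it about 0.8 mm towards −y. I took it as within about 1 mm and left it.
- **Round tin:** I checked its top centre from above, and it agrees with the mat to within about 1 mm.
- **Mat angle:** the readings spread from −10.0° to −10.5°, so I placed the square and oblong tins at about −10.3°.
- **Forces:** the wrist force I read after each move stayed under about 6 N.

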